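# Line up the table condiments by height

## Robot

A 7-joint arm with a two-finger parallel gripper is mounted at the origin on a cart in front of the work surface, level with it; the furniture and walls round the work are solid. World frame = base frame: x ahead of the robot, y to its left, z up, the work surface at z = 0. Lengths are in m, angles in degrees, forces in N, time in s.
With the tool pointing down it reaches from about 0.4 to 0.85 m from the base axis. Payload 4.5 kg.
Tool frame: the origin (TCP) lies at the centre of the arm's flange, where the gripper is bolted on; the fingertips stand 166 mm ahead of it and the grasp point (between the pads) lies 147 mm ahead of it; z points along the fingers, y is the direction in which the jaws open and shut (so a half turn about z gives the same grasp; the last joint's range is limited). The gripper opens to 88 mm and grips with 3 to 60 N. Pads are 18 mm wide; open, the fingers measure 123 mm over their backs; the gripper's body (75 mm by 187 mm) begins 45 mm behind the grasp point.
Start: joints at [1.937, 39.483, -11.15, 89.685, 9.013, 51.709, -12.324], TCP at [0.625, 0, 0.405] pointing down, gripper open.
Joint ranges: [-172.22, 172.22], [-26.19, 119.32], [-84.43, 86.54], [7.71, 146.69], [-57.33, 237.33], [2.42, 119.75], [-152.13, 152.13]. Speed limits (degrees/s): [147.25, 147.25, 180, 180, 180, 180, 180].

## Interface

Orientations are given as a 3x3 rotation matrix whose columns are the frame's x, y, z axes.
In Python, from cell import * gives the robot as it stands. The module is installed in compiled form; this text tells all that it offers.
- The arm moves only by the shell command python3 -m pendant 'ROWS' [OPENING]. ROWS is JSON, a list of rows, each a list of 6 numbers: the shift along the tool's x, y, z in mm, then the turn, a rotation vector about the tool's x, y, z in rad. In form: [[tx, ty, tz, ax, ay, az], ...]. A call has 1 to 20 rows; each row shifts and turns the pose as measured when the row begins, along the tool's axes as they then stand; what a row does not reach is not made up. A row lasts 1/8 s, in which the tool goes at most 62.5 mm and 10.7 degrees, less where a joint would pass 70% of its speed; a pose out of reach is approached as far as the arm can. A call is refused whole if a number of a shift passes 62.5 or a number of a turn 0.188, either way. A call with a gripper value outside its range is refused whole. OPENING is the closure, from 0 (fully open) to 1 (shut), set as the call begins (- or left out, the last holds). The fingers move at their own pace and stop on an object; the grip force is fixed at half the most. Time passes only in rows, so rows that do not move let the fingers close. It gives the time, the measured TCP pose, the force and the opening at its end, in the units of the state.
- get_obs(): the state, without advancing time (a new reading comes with each control period).
- camera(name): name is "scene" or "side" or "wrist"; returns the picture (384x512x3 uint8, blue, green, red); there is no depth.
- calibration(name): a dict with "fx", "fy", "cx", "cy" (pixels), "k1" (the pictures are not rectified: a ray, as slopes to the right and down, at radius r is drawn at 1 + k1 r^2 times it, then the intrinsics apply), "R" (3x3) and "t" (3): a world point X has camera coordinates R X + t. Camera axes: x right, y down, z forward; pixel columns grow to the right and rows downward; lengths in m; the calibration is good to about 2 mm. A picture is of the moment at which its call begins: read the wrist's pose just before it. calibration takes no time and is no camera call; for the wrist camera it gives the pose at the moment of the call.
- close_job(): hands the job in, once; it reports no verdict.
The state is a dict: "time": time; "qpos": joint angles; "joint_velocities": joint speeds; "joint_efforts": joint torques, N m; "tcp_pos": TCP position; "eef_rot": TCP orientation; "force": force on the tool from outside, world axes, zero at the start; "moment": the same for the moment, N m; "width": finger opening in m.
Only numpy, scipy, OpenCV 4.12 (cv2) and the standard library are available. Lean on these libraries where they do the work, as an engineer would, in place of code of your own. Each camera call takes 0.05 s, during which the arm holds its last target. There are 200 camera calls.

## Task

Set out the four table things standing just in front of the wooden plank on its four cork coasters, one upright in the middle of each coaster, in order of height: the tallest on the coaster nearest the stone-look mug, falling to the shortest on the coaster nearest the jam jar. Leave the mug and the jam jar where they stand.

Things in the scene. Friction and masses are not known exactly. Their poses are not given: they have to be found in the camera images.
- pepper_mill: dark brown turned-wood pepper mill with a small metal button on top, loose and upright just in front of the plank (not its like in the far left corner); 170 mm high, body 58 mm across at the widest, round head 48 mm across between 123 and 159 mm up (a good place to grip: 140 mm up); origin at the centre of its underside, z up; about 0.18 kg
- spice_jar: glass spice jar with a green screw lid, loose and upright just in front of the plank (not its like in the far left corner); 106 mm high, 46 mm across all the way up (lid 45 mm across, its top 20 mm; grip about 80 mm up); origin at the centre of its underside, z up; about 0.11 kg
- salt_shaker: glass salt shaker with white salt and a pale grey domed cap, loose and upright just in front of the plank (not its like in the far left corner); 90 mm high, body 44 mm across up to about 70 mm, cap 34 mm across (grip about 50 mm up); origin at the centre of its underside, z up; about 0.10 kg
- egg_cup: turned beech egg cup, loose and upright just in front of the plank (not its like in the far left corner); 58 mm high, bowl 47 mm across at the top (grip the bowl about 40 mm up); origin at the centre of its underside, z up; about 0.05 kg
- coaster_a: flat round cork coaster, 80 mm across, 5 mm thick, lying fixed on a pale wooden plank (98 x 424 mm, 12 mm thick), its top 17 mm over the worktop; origin at the centre of its underside; the leftmost (largest y) of the four in the row
- coaster_b: flat round cork coaster, 80 mm across, 5 mm thick, lying fixed on a pale wooden plank (98 x 424 mm, 12 mm thick), its top 17 mm over the worktop; origin at the centre of its underside; second from the left; a wall cabinet hangs 0.55 m over the worktop behind the row (from about x = 0.65, y 0.03 to 0.27): carry low and in straight lines, not in an arc that swings the wrist out under it
- coaster_c: flat round cork coaster, 80 mm across, 5 mm thick, lying fixed on a pale wooden plank (98 x 424 mm, 12 mm thick), its top 17 mm over the worktop; origin at the centre of its underside; third from the left
- coaster_d: flat round cork coaster, 80 mm across, 5 mm thick, lying fixed on a pale wooden plank (98 x 424 mm, 12 mm thick), its top 17 mm over the worktop; origin at the centre of its underside; the rightmost of the four; neighbours in the row are about 110 mm apart
- mug: pale speckled stone-look mug, 84 mm across and 100 mm high with a handle, standing loose beyond one end of the row of coasters (left or right varies); it marks the end for the tallest; origin under the middle of mug and handle together, 19 mm from the mug's axis towards the handle
- jam_jar: jam jar with a red lid, 65 mm across, 97 mm high, standing loose beyond the other end of the row (not the one in the far left corner); origin at the centre of its underside
There are look-alikes about, which are no part of the job. Leave any yellow look-alike of the salt_shaker alone. Of the things shaped like the egg_cup, the beech one is meant.

How it is judged:
By the outcome, as a careful person would: the job done as asked, in the order asked, and still so for the second after the job is handed in, with the robot touching nothing.
It also fails if it takes over 122 s, if anything falls off the work surface, if the arm or the gripper's body presses on something with over 40 N, if the wrist force passes 120 N, or if a joint passes its speed limit or range.

## Working session

There is one attempt and no reset: what is moved stays moved. The work goes in short steps, Python scripts to look and compute and a shell command to move; the robot and the scene stay as the last step left them, time stands still between calls to the robot, and variables do not carry over. Pictures are saved under pics/ and viewed, about 12 in all and at most 16, crops included, and the job is handed in when it is done.

```bash
mkdir -p pics
python3 - <<'E'
from cell import *
import cv2,numpy as np
o=get_obs();print(o['time'],o['tcp_pos'],np.round(o['eef_rot'],3).tolist(),o['width'],o['force'])
for n in['scene','side','wrist']:
    c=calibration(n);print(n,{k:np.round(v,4).tolist() for k,v in c.items()})
    cv2.imwrite(f'pics/{n}0.png',camera(n))
E
```

```text
0.0 [ 6.24666631e-01 -2.49627970e-05  4.03926196e-01] [[-0.0, 1.0, -0.002], [1.0, 0.0, -0.0], [-0.0, -0.002, -1.0]] 0.08794751052711458 [-0.05972073  0.01979199  0.21992447]
scene {'fx': 377.3593, 'fy': 377.3593, 'cx': 250.1665, 'cy': 187.9658, 'k1': -0.0676, 'R': [[-0.8067, -0.5909, -0.0101], [-0.3874, 0.5416, -0.7461], [0.4463, -0.5979, -0.6658]], 't': [0.451, 0.179, 0.801]}
side {'fx': 382.8834, 'fy': 382.8834, 'cx': 260.2991, 'cy': 191.4616, 'k1': -0.1143, 'R': [[-0.9466, -0.3214, -0.0236], [-0.1265, 0.438, -0.8901], [0.2964, -0.8396, -0.4552]], 't': [0.5201, 0.0594, 1.0076]}
wrist {'fx': 290.0468, 'fy': 290.0468, 'cx': 258.0066, 'cy': 195.7597, 'k1': 0.0227, 'R': [[1.0, 0.0002, -0.0005], [0.0003, -0.9585, 0.2852], [-0.0004, -0.2852, -0.9585]], 't': [-0.6234, -0.0403, 0.3887]}
```

View pics/scene0.png

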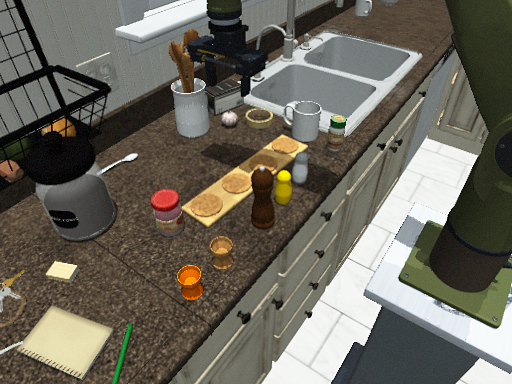

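View pics/side0.png

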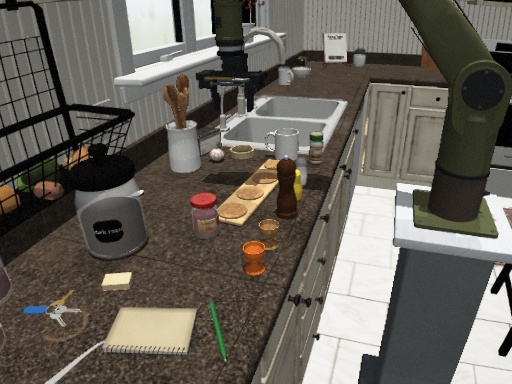

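View pics/wrist0.png

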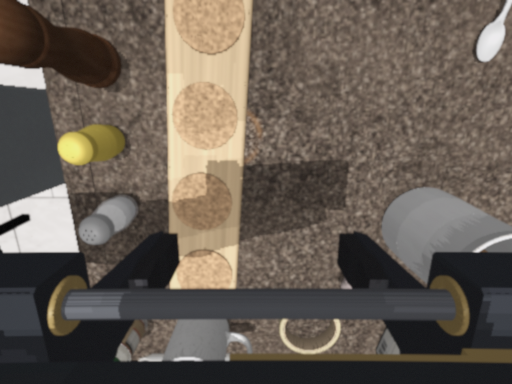

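```bash
cat > h.py <<'E'
from cell import *
import cv2,numpy as np
def ray(c,p):
    K=np.array([[c['fx'],0,c['cx']],[0,c['fy'],c['cy']],[0,0,1]])
    u=cv2.undistortPoints(np.array([[p]],float),K,np.array([c['k1'],0,0,0.]))[0,0]
    R=np.array(c['R']);return -R.T@np.array(c['t']),R.T@np.array([u[0],u[1],1])
def at(c,p,z):
    o,d=ray(c,p);return (o+d*(z-o[2])/d[2])[:2]
E
python3 - <<'E'
from h import *
S=calibration('scene');D=calibration('side');W=calibration('wrist')
print('cam',[np.round(ray(c,(0,0))[0],3) for c in(S,D,W)])
def pr(n,*a): print(n,[np.round(at(*x)*1000).tolist() for x in a])
pr('mill',(S,(263,170),.168),(S,(263,222),.01),(D,(287,160),.168),)
pr('yellow',(S,(285,173),.088),(S,(283,201),.01))
pr('salt',(S,(302,156),.088),(S,(299,180),.01),(W,(97,226),.088))
pr('spice',(S,(339,120),.106),(S,(337,147),.01),(D,(316,134),.106))
pr('egg',(S,(221,243),.058),(S,(221,264),.005),(D,(269,225),.058))
pr('orange',(S,(189,271),.058),(D,(255,247),.058))
pr('mug',(S,(306,107),.1),(S,(303,136),.01))
pr('jam',(S,(164,196),.097),(D,(204,200),.097))
pr('coast W',(W,(208,18),.017),(W,(206,115),.017),(W,(202,201),.017),(W,(205,268),.017))
pr('coast S',(S,(206,205),.017),(S,(237,183),.017),(S,(262,163),.017),(S,(286,146),.017))
pr('crock',(S,(190,85),.13))
b=cv2.imread('pics/scene0.png')[85:305,150:370];cv2.imwrite('pics/crop.png',cv2.resize(b,None,fx=2.7,fy=2.7,interpolation=cv2.INTER_CUBIC))
E
```

```text
cam [array([0.076, 0.648, 0.671]), array([0.201, 0.987, 0.524]), array([0.624, 0.072, 0.384])]
mill [[425.0, 135.0], [422.0, 135.0], [424.0, 154.0]]
yellow [[430.0, 31.0], [422.0, 46.0]]
salt [[431.0, -52.0], [431.0, -48.0], [448.0, -50.0]]
spice [[421.0, -238.0], [416.0, -246.0], [429.0, -240.0]]
egg [[434.0, 274.0], [427.0, 287.0], [431.0, 281.0]]
orange [[440.0, 366.0], [433.0, 372.0]]
mug [[538.0, -257.0], [529.0, -237.0]]
jam [[602.0, 267.0], [593.0, 279.0]]
coast W [[568.0, 169.0], [560.0, 66.0], [549.0, -44.0], [548.0, -144.0]]
coast S [[566.0, 176.0], [554.0, 65.0], [550.0, -44.0], [538.0, -153.0]]
crock [[880.0, -120.0]]
```

View pics/crop.png

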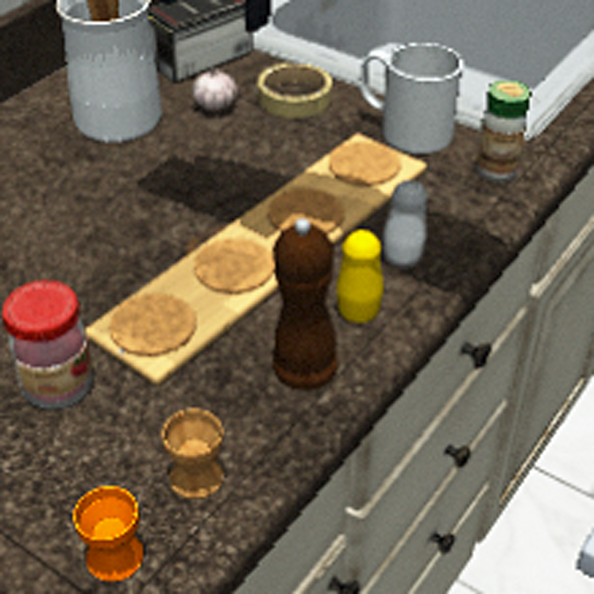

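```bash
python3 -m pendant '[[-10,-39,0,0,0,0],[-10,-39,0,0,0,0],[-10,-39,0,0,0,0],[-10,-39,0,0,0,0],[-10,-37,0,0,0,0],[0,0,0,0,0,0],[0,0,0,0,0,0]]' 0
cat > w.py <<'E'
from h import *
import sys
o=get_obs();c=calibration('wrist');i=camera('wrist');cv2.imwrite(f'pics/{sys.argv[1]}.png',i)
print(o['time'],np.round(np.array(o['tcp_pos'])*1000,1),np.round(o['eef_rot'],3).tolist(),o['width'],np.round(o['force'],1))
np.save('pics/'+sys.argv[1],c,allow_pickle=True)
E
python3 w.py w1
```

```text
time: 1.02
tcp_pos: [0.4257, -0.0512, 0.4027]
eef_rot: [[-0.0, 1.0, -0.003], [1.0, 0.0, 0.0], [0.0, -0.003, -1.0]]
force: [-0.0, -0.1, 0.2]
width: 0.0884
1.025 [425.7 -51.2 402.7] [[-0.0, 1.0, -0.003], [1.0, 0.0, 0.0], [0.0, -0.003, -1.0]] 0.08837669757923701 [-0.  -0.1  0.2]
```

View pics/w1.png

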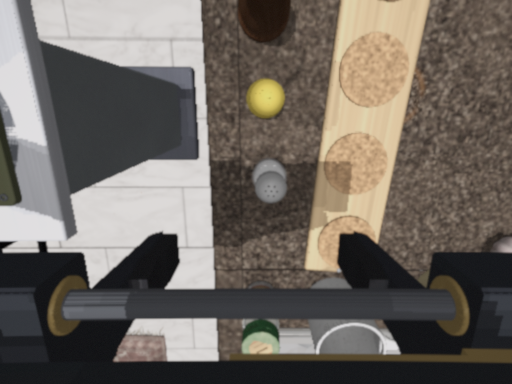

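Run:
```python
from h import *
c=np.load('pics/w1.npy',allow_pickle=True).item()
def pr(n,p,z): print(n,np.round(at(c,p,z)*1000,1))
pr('salt top',(271,187),.085);pr('salt top2',(270,190),.085);pr('salt shoulder',(269.5,171),.065)
pr('yellow',(266,98),.088)
pr('b',(375,69),.017);pr('c',(356,163),.017);pr('d',(347,241),.017)
pr('spice',(262,338),.106);pr('mug',(350,345),.1)
i=cv2.imread('pics/w1.png');b=i[20:290,230:440];cv2.imwrite('pics/c2.png',cv2.resize(b,None,fx=2.2,fy=2.2,interpolation=cv2.INTER_CUBIC))
```

```text
salt top [437.9 -57.4]
salt top2 [436.9 -60.7]
salt shoulder [436.9 -44.3]
yellow [431.8  31.8]
b [559.1  65.5]
c [548.2 -43.9]
d [ 546.3 -152. ]
spice [ 428.8 -232.5]
mug [ 533.4 -247.4]
```

View pics/c2.png

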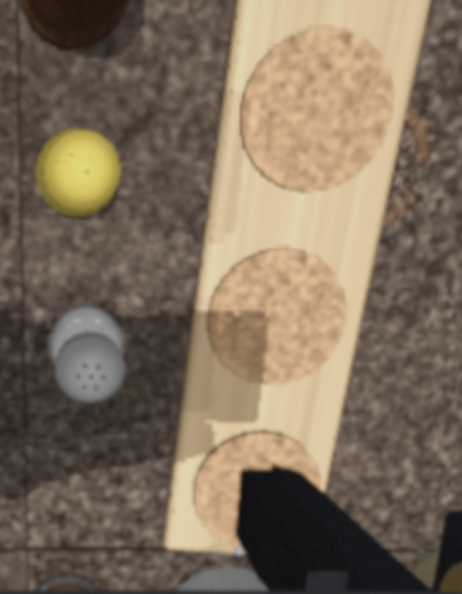

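Run:
```python
from h import *
c=np.load('pics/w1.npy',allow_pickle=True).item()
def pr(n,p,z): print(n,np.round(at(c,p,z)*1000,1))
pr('salt top',(271,186.8),.075);pr('salt base',(270,176),.0);pr('salt base',(270,176),.02)
pr('b',(374.5,69.1),.017);pr('c',(356.4,163.2),.017);pr('d',(347,243.5),.017)
```

```text
salt top [438.3 -59.8]
salt base [440.1 -64.5]
salt base [439.3 -60.1]
b [558.5  65.4]
c [548.8 -44.1]
d [ 546.6 -155.8]
```

```bash
python3 -m pendant '[[-3,5,35,0,0,0],[-3,5,35,0,0,0],[-2,3,30,0,0,0],[0,0,0,0,0,0],[0,0,0,0,0,0]]' 0 | head -2
python3 w.py w2
python3 - <<'E'
import cv2
i=cv2.imread('pics/w2.png')[60:260,170:340];cv2.imwrite('pics/c3.png',cv2.resize(i,None,fx=3,fy=3,interpolation=cv2.INTER_CUBIC))
E
```

```text
time: 1.7
tcp_pos: [0.4454, -0.0574, 0.3004]
1.7 [445.4 -57.4 300.4] [[-0.003, 1.0, 0.006], [1.0, 0.003, 0.002], [0.002, 0.006, -1.0]] 0.08783627663605835 [-0.   0.1 -0.4]
```

View pics/c3.png

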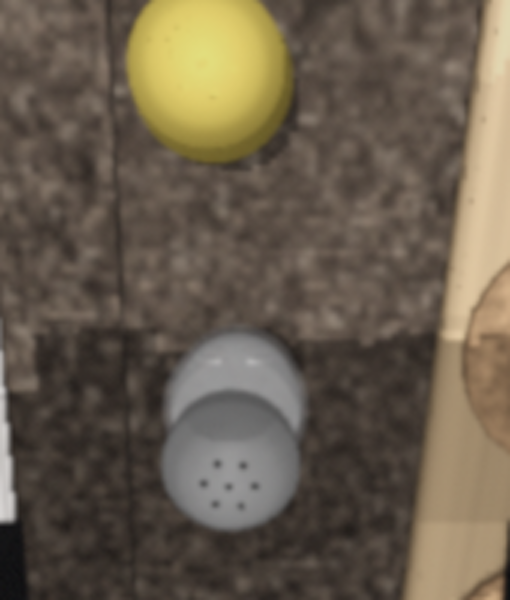

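Run:
```python
from h import *
c=np.load('pics/w2.npy',allow_pickle=True).item()
def pr(n,p,z): print(n,np.round(at(c,p,z)*1000,1))
pr('holes',(246.3,222.3),.09);pr('cap',(247,213.3),.075);pr('base',(248.7,193.7),.0)
pr('yellow',(170+210/3,60+75/3),.075)
```

```text
holes [437.6 -60.7]
cap [437.6 -59.4]
base [437.1 -65.7]
yellow [433.7  30.6]
```

```bash
python3 -m pendant '[[-3,-9,0,0,0,0],[0,0,0,0,0,0],[0,0,35,0,0,0],[0,0,35,0,0,0],[0,0,25,0,0,0],[0,0,0,0,0,0],[0,0,0,0,0,0]]' 0
```

```text
time: 2.62
tcp_pos: [0.4424, -0.0616, 0.2102]
eef_rot: [[-0.002, 1.0, 0.012], [1.0, 0.002, 0.002], [0.002, 0.012, -1.0]]
force: [-0.8, 0.0, 0.6]
width: 0.0877
```

```bash
python3 -m pendant '[[1,-5,6,0.012,0,0],[0,0,6,0,0,0],[0,0,0,0,0,0],[0,0,0,0,0,0]]' 0; python3 -m pendant '[[0,0,0,0,0,0],[0,0,0,0,0,0],[0,0,0,0,0,0],[0,0,0,0,0,0],[0,0,0,0,0,0],[0,0,0,0,0,0]]' 1
```

```text
time: 3.12
tcp_pos: [0.4391, -0.0611, 0.2026]
eef_rot: [[-0.001, 1.0, 0.006], [1.0, 0.001, 0.001], [0.001, 0.006, -1.0]]
force: [-0.0, -0.8, 1.0]
width: 0.0879
time: 3.88
tcp_pos: [0.4391, -0.0612, 0.2031]
eef_rot: [[0.0, 1.0, 0.007], [1.0, -0.0, 0.001], [0.001, 0.007, -1.0]]
force: [-0.0, -0.3, -0.2]
width: 0.0383
```

```bash
python3 -m pendant '[[0,0,0,0,0,0],[0,0,0,0,0,0],[0,0,-20,0,0,0],[0,0,-25,0,0,0],[0,0,-15,0,0,0],[0,30,0,0,0,0],[0,35,0,0,0,0],[0,35,0,0,0,0],[0,19,0,0,0,0],[30,0,0,0,0,0],[35,0,0,0,0,0],[35,0,0,0,0,0],[24,0,0,0,0,0],[0,0,0,0,0,0],[0,0,0,0,0,0],[0,0,0,0,0,0]]' 1; python3 w.py w3; python3 -c "
from h import *
a=cv2.imread('pics/w3.png');b=camera('scene');cv2.imwrite('pics/s3.png',np.vstack([a[0:300],cv2.resize(b[90:290,150:406],None,fx=1.5,fy=1.5)] if 0 else [a,]) if 0 else np.hstack([cv2.resize(a,(400,300)),cv2.resize(b,(400,300))]))"
```

```text
time: 5.88
tcp_pos: [0.5595, 0.0599, 0.2622]
eef_rot: [[0.008, 1.0, -0.003], [1.0, -0.008, -0.006], [-0.006, -0.003, -1.0]]
force: [0.2, 0.4, -0.4]
width: 0.0385
5.875 [559.5  59.9 262.2] [[0.008, 1.0, -0.003], [1.0, -0.008, -0.006], [-0.006, -0.003, -1.0]] 0.03846257454203264 [ 0.2  0.4 -0.4]
```

View pics/s3.png

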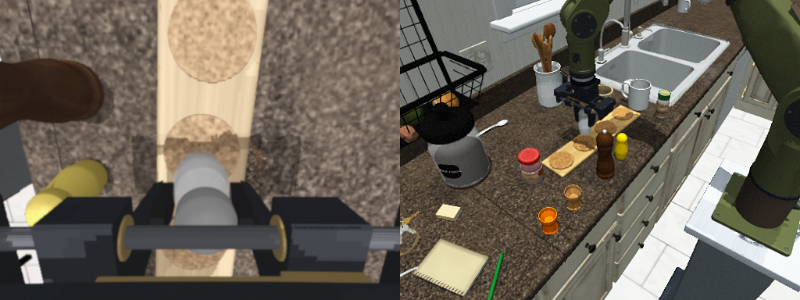

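Run:
```python
from h import *
c=np.load('pics/w3.npy',allow_pickle=True).item()
print(at(c,(212.5*1.28,39*1.28),.017)*1000, at(c,(202*1.28,(114+37)*1.28),.017)*1000)
a=np.array([[568,169],[560,66],[549,-44],[548,-144],[566,176],[554,65],[550,-44],[538,-153],[558.5,65.4],[548.8,-44.1],[546.6,-155.8]],float)
k=[0,1,2,3,0,1,2,3,1,2,3]
print(np.polyfit(k,a,1))
```

```text
[568.63163807 170.34499557] [558.50549857  66.05688159]
[[  -7.53115942 -108.00869565]
 [ 565.67826087  172.78695652]]
```

```bash
python3 -m pendant '[[5.5,0,0,-0.003,0.006,0],[0,0,0,0,0,0],[0,0,15,0,0,0],[0,0,15,0,0,0],[0,0,7,0,0,0],[0,0,0,0,0,0],[0,0,0,0,0,0]]' 1
```

```text
time: 6.85
tcp_pos: [0.5594, 0.0645, 0.2215]
eef_rot: [[0.01, 1.0, -0.001], [1.0, -0.01, -0.0], [-0.0, -0.001, -1.0]]
force: [-0.0, 0.7, 0.1]
width: 0.0382
```

```bash
python3 -m pendant '[[0.5,0,1.5,0,0,0],[0,0,0,0,0,0]]' 1|grep -E "pos|force"; python3 -m pendant '[[0,0,0,0,0,0],[0,0,0,0,0,0],[0,0,0,0,0,0],[0,0,0,0,0,0],[0,0,-20,0,0,0],[0,0,-35,0,0,0],[0,0,-40,0,0,0],[0,0,-30,0,0,0],[40,-25,0,0,0,0],[50,-30,0,0,0,0],[50,-30,0,0,0,0],[50,-30,0,0,0,0],[20,-12,0,0,0,0],[0,0,0,0,0,0],[0,0,0,0,0,0]]' 0; python3 w.py w4;python3 -c "
from h import *
a=cv2.imread('pics/w4.png');cv2.imwrite('pics/v4.png',cv2.resize(a,(768,576)))"
```

```text
tcp_pos: [0.5597, 0.0652, 0.2205]
force: [-0.4, -0.6, -0.5]
time: 8.98
tcp_pos: [0.4335, 0.2809, 0.3501]
eef_rot: [[0.015, 1.0, 0.003], [1.0, -0.015, 0.001], [0.001, 0.003, -1.0]]
force: [-0.8, -0.1, -0.0]
width: 0.0876
8.975 [433.5 280.9 350.1] [[0.015, 1.0, 0.003], [1.0, -0.015, 0.001], [0.001, 0.003, -1.0]] 0.08758237474689992 [-0.8 -0.1 -0. ]
```

View pics/v4.png

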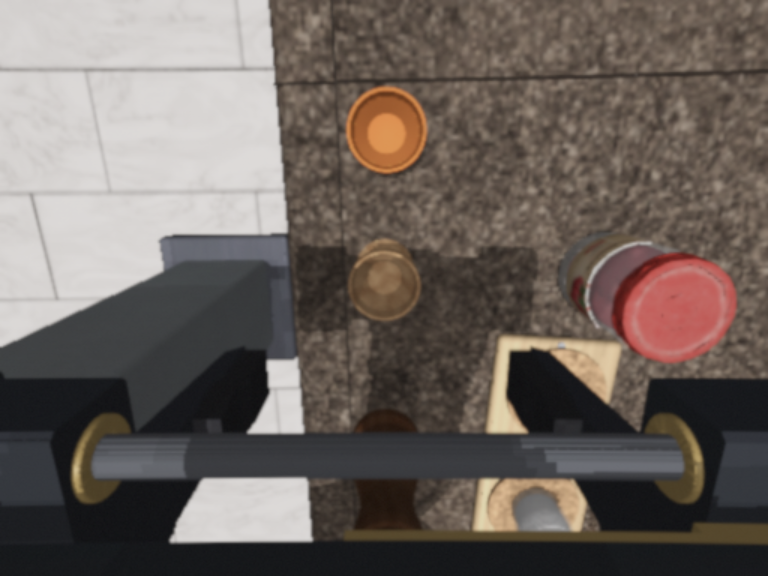

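Run:
```python
from h import *
c=np.load('pics/w4.npy',allow_pickle=True).item()
print(at(c,(384.5/1.5,284/1.5),.058)*1000,at(c,(386/1.5,262/1.5),.002)*1000,at(c,(674/1.5,307/1.5),.097)*1000)
```

```text
[432.03699993 279.40085749] [433.1670114 281.6934026] [594.10251954 274.03168647]
```

```bash
python3 -m pendant '[[-1.5,-2,30,0.003,0,0],[0,0,35,0,0,0],[0,0,35,0,0,0],[0,0,35,0,0,0],[0,0,18,0,0,0],[0,0,0,0,0,0],[0,0,0,0,0,0]]' 0
```

```text
time: 9.9
tcp_pos: [0.4402, 0.2693, 0.1929]
eef_rot: [[0.036, 0.999, 0.006], [0.999, -0.036, -0.002], [-0.002, 0.006, -1.0]]
force: [-0.2, 0.5, 0.4]
width: 0.0883
```

```bash
python3 -m pendant '[[10,-8.5,3,0.006,0.002,-0.036],[0,0,0,0,0,0],[0,0,0,0,0,0]]' 0
```

```text
time: 10.28
tcp_pos: [0.4323, 0.2805, 0.1916]
eef_rot: [[-0.002, 1.0, 0.002], [1.0, 0.002, 0.003], [0.003, 0.002, -1.0]]
force: [0.1, -0.8, -0.4]
width: 0.0879
```

```bash
python3 -m pendant '[[-1,0,3,0,0,0],[0,0,0,0,0,0]]' 0|grep pos; python3 -m pendant '[[0,0,0,0,0,0],[0,0,0,0,0,0],[0,0,0,0,0,0],[0,0,0,0,0,0],[0,0,0,0,0,0],[0,0,0,0,0,0],[0,0,0,0,0,0],[0,0,0,0,0,0]]' 1; python3 -m pendant '[[0,0,-20,0,0,0],[0,0,-30,0,0,0],[0,0,-15,0,0,0],[-30,0,0,0,0,0],[-40,30,0,0,0,0],[-37,35,0,0,0,0],[0,35,0,0,0,0],[0,30,0,0,0,0],[0,0,0,0,0,0],[0,0,0,0,0,0]]' 1
```

```text
tcp_pos: [0.4324, 0.2795, 0.1887]
time: 11.52
tcp_pos: [0.4325, 0.2793, 0.1887]
eef_rot: [[-0.001, 1.0, 0.002], [1.0, 0.001, 0.003], [0.003, 0.002, -1.0]]
force: [0.5, 0.4, 0.1]
width: 0.0443
time: 12.78
tcp_pos: [0.5643, 0.169, 0.2545]
eef_rot: [[-0.004, 1.0, -0.002], [1.0, 0.004, 0.001], [0.001, -0.002, -1.0]]
force: [-0.7, -0.1, -0.1]
width: 0.0437
```

```bash
python3 -m pendant '[[3.5,3.5,0,-0.002,0,0],[0,0,15,0,0,0],[0,0,18,0,0,0],[0,0,13,0,0,0],[0,0,0,0,0,0],[0,0,0,0,0,0]]' 1
```

```text
time: 13.52
tcp_pos: [0.5654, 0.1744, 0.205]
eef_rot: [[-0.009, 1.0, -0.002], [1.0, 0.009, -0.001], [-0.001, -0.002, -1.0]]
force: [-2.6, -1.2, 12.5]
width: 0.0439
```

```bash
python3 -m pendant '[[-2,2,-0.8,0,0,0],[0,0,0,0,0,0]]' 1|grep -E "pos|force"; python3 -m pendant '[[0,0,0,0,0,0],[0,0,0,0,0,0],[0,0,0,0,0,0],[0,0,0,0,0,0],[0,0,-20,0,0,0],[0,0,-40,0,0,0],[0,0,-45,0,0,0],[0,0,-45,0,0,0],[0,0,-45,0,0,0],[0,0,0,0,0,0],[0,0,0,0,0,0]]' 0;python3 w.py w5
```

```text
tcp_pos: [0.5674, 0.1722, 0.2051]
force: [0.3, -2.3, 5.6]
time: 15.15
tcp_pos: [0.5664, 0.1731, 0.4123]
eef_rot: [[-0.012, 1.0, 0.0], [1.0, 0.012, 0.001], [0.001, 0.0, -1.0]]
force: [0.2, 0.3, -0.8]
width: 0.0876
15.15 [566.4 173.1 412.3] [[-0.012, 1.0, 0.0], [1.0, 0.012, 0.001], [0.001, 0.0, -1.0]] 0.08763914173430591 [ 0.2  0.3 -0.8]
```

Now to the spice jar, stopping above it with the opening narrowed for the mug behind it.

```bash
python3 -m pendant '[[-35,-14,0,0,0,0],[-45,-15,0,0,0,0],[-45,-15,0,0,0,0],[-45,-15,0,0,0,0],[-45,-15,0,0,0,0],[-45,-15,0,0,0,0],[-45,-15,0,0,0,0],[-45,-15,0,0,0,0],[-40,-14,10,0,0,0],[-18,-4,10,0,0,0],[0,0,20,0,0,0],[0,0,0,0,0,0],[0,0,0,0,0,0]]' 0.15;python3 w.py w6; python3 -c "
from h import *
a=cv2.imread('pics/w5.png');b=cv2.imread('pics/w6.png');cv2.imwrite('pics/v6.png',np.hstack([cv2.resize(a[:,100:400],None,fx=1.3,fy=1.3),cv2.resize(b[:,140:440],None,fx=1.3,fy=1.3)]))"
```

```text
time: 16.82
tcp_pos: [0.4283, -0.2467, 0.3599]
eef_rot: [[-0.019, 1.0, -0.02], [1.0, 0.02, 0.01], [0.011, -0.02, -1.0]]
force: [0.3, 1.1, -0.4]
width: 0.0749
16.825 [ 428.3 -246.7  359.9] [[-0.019, 1.0, -0.02], [1.0, 0.02, 0.01], [0.011, -0.02, -1.0]] 0.07485658222210116 [ 0.3  1.1 -0.4]
```

View pics/v6.png

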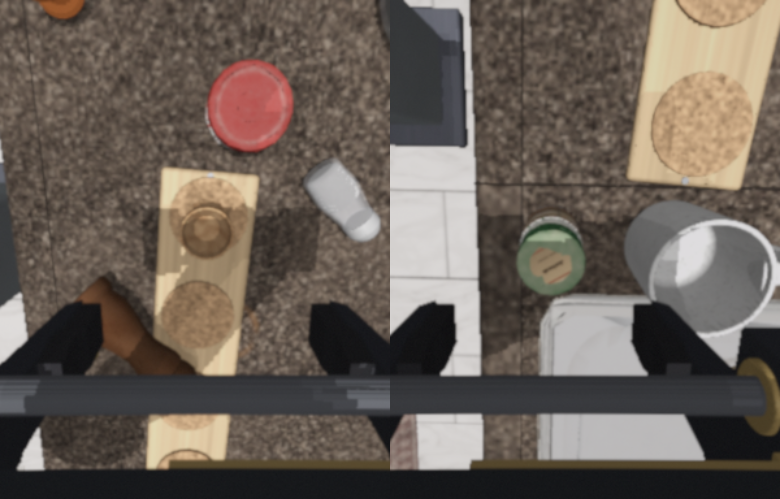

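```bash
python3 -c "
from h import *
a=camera('scene')[85:305,150:400];b=camera('side')[120:300,170:350];cv2.imwrite('pics/v7.png',np.hstack([cv2.resize(a,(450,396),interpolation=2),cv2.resize(b,(345,396))]))
cv2.imwrite('pics/sc7.png',camera('scene'))
w=np.load('pics/w6.npy',allow_pickle=True).item()
f=lambda x,y,z:print(at(w,(140+x/1.3-0,y/1.3),z)*1000)
x0=390
f(551-x0,261,.106);f(703-x0,122,.017);f(712-x0,277,.1)"
```

```text
[ 427.27915417 -245.48908905]
[ 546.58040278 -153.27917297]
[ 534.73450527 -255.70620309]
```

View pics/v7.png

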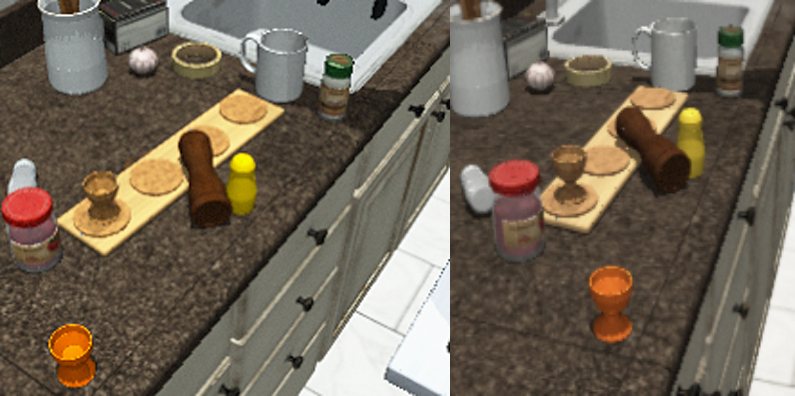

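```bash
python3 -m pendant '[[0,0,-30,-0.02,-0.01,0],[0,0,-30,0,0,0],[40,9,0,0,0,0],[45,10,0,0,0,0],[45,10,0,0,0,0],[45,10,0,0,0,0],[45,10,0,0,0,0],[40,9,0,0,0,0],[20,4,0,0,0,0],[0,0,0,0,0,0],[0,0,0,0,0,0]]' 0;python3 w.py w8; python3 -c "
from h import *
a=cv2.imread('pics/w8.png');cv2.imwrite('pics/v8.png',cv2.resize(a[:,:],None,fx=1.5,fy=1.5))"
```

```text
time: 18.4
tcp_pos: [0.4882, 0.0431, 0.4267]
eef_rot: [[-0.018, 1.0, 0.012], [1.0, 0.018, -0.002], [-0.002, 0.012, -1.0]]
force: [-0.7, -0.5, -0.8]
width: 0.088
18.4 [488.2  43.1 426.7] [[-0.018, 1.0, 0.012], [1.0, 0.018, -0.002], [-0.002, 0.012, -1.0]] 0.08795029250573604 [-0.7 -0.5 -0.8]
```

View pics/v8.png

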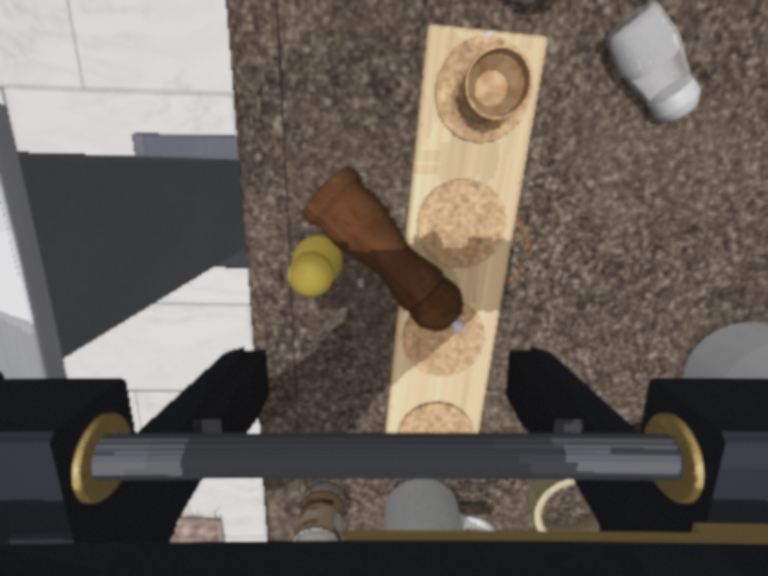

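Run:
```python
from h import *
c=np.load('pics/w8.npy',allow_pickle=True).item()
def g(n,x,y,z):
    p=at(c,(x/1.5,y/1.5),z)*1000;print(n,np.round(p,1));return p
b=g('base',331,195,.029);h=g('head',435,302,.040);t=g('tip',458,327,.043);n=g('neck',405,272,.036)
print(np.linalg.norm(t-b),np.degrees(np.arctan2(*(t-b)[::-1])))
print('yellow',g('y',311,273,.085))
s=g('saltbase',629,45,.022);k=g('saltcap',674,99,.019);print(np.linalg.norm(k-s),np.degrees(np.arctan2(*(k-s)[::-1])))
g('eggtop',497,84,.075)
g('coa',484,88,.017);g('cob',461,223,.017);g('coc',444,333,.017)
```

```text
base [444.   88.7]
head [535.4  -1.4]
tip [556.7 -23.6]
neck [508.2  24.5]
159.12040905322766 -44.920542228521555
y [434.   34.7]
yellow [434.02815698  34.67914693]
saltbase [678.8 206.2]
saltcap [724.2 168.5]
59.015781430503644 -39.71536424003704
eggtop [565.5 168.8]
coa [569.1 175.1]
cob [558.   65.5]
coc [548.7 -39.9]
```

```bash
python3 -m pendant '[[0,0,0,0,0,-0.157],[0,0,0,0,0,-0.157],[0,0,0,0,0,-0.157],[0,0,0,0,0,-0.157],[0,0,0,0,0,-0.157],[-35,0,0,0,0,0],[-45,0,0,0,0,0],[-45,0,0,0,0,0],[-40,0,0,0,0,0],[0,0,0,0,0,0],[0,0,0,0.0,0.17,0],[0,0,0,0,0.17,0],[0,0,0,0,0.17,0],[0,0,0,0,0.17,0],[0,0,0,0,0,0],[0,0,0,0,0,0]]' 0; python3 -c "
from cell import *;print([round(float(q),1) for q in get_obs()['qpos']])"
```

```text
time: 20.45
tcp_pos: [0.6049, -0.0918, 0.428]
eef_rot: [[-0.557, 0.691, -0.461], [0.538, 0.723, 0.433], [0.632, -0.007, -0.775]]
force: [-0.4, 0.3, -0.3]
width: 0.0884
[35.8, 57.5, -63.3, 74.8, 14.3, 92.3, 23.2]
```

```bash
cat > go.py <<'E'
from h import *
import sys
# target TCP in mm -> shift in tool axes
o=get_obs();R=np.array(o['eef_rot']);t=np.array([float(v) for v in sys.argv[1:4]])
d=R.T@(t-np.array(o['tcp_pos'])*1000);print('shift',np.round(d,1),'tcp',np.round(np.array(o['tcp_pos'])*1000,1),'R',np.round(R,3).tolist(),'grasp',np.round(np.array(o['tcp_pos'])*1000+147*R[:,2],1),'q',np.round(o['qpos'],0).tolist())
E
python3 -m pendant '[[-27,5,41,0,0,0],[-27,5,42,0,0,0],[-27,5,42,0,0,0],[-27,4,42,0,0,0],[0,0,0,0,0,0],[0,0,0,0,0,0]]' 0;python3 go.py 601.5 -64.5 149
```

```text
time: 21.2
tcp_pos: [0.6023, -0.0623, 0.233]
eef_rot: [[-0.573, 0.687, -0.447], [0.542, 0.726, 0.422], [0.614, -0.0, -0.789]]
force: [0.2, 0.1, 1.4]
width: 0.088
shift [-52.4  -2.1  65.7] tcp [602.3 -62.3 233. ] R [[-0.573, 0.687, -0.447], [0.542, 0.726, 0.422], [0.614, -0.0, -0.789]] grasp [ 5.366e+02 -3.000e-01  1.171e+02] q [33.0, 70.0, -58.0, 84.0, 24.0, 74.0, 24.0]
```

```bash
python3 go.py 599.5 -63 151|cut -c1-40; python3 -m pendant '[[-17,-0.5,22,0,0,0],[-17,-0.5,22,0,0,0],[-10,0,14,0,0,0],[0,0,0,0,0,0],[0,0,0,0,0,0]]' 0;python3 go.py 599.5 -63 151; python3 -c "
from h import *
a=camera('scene')[85:285,150:350];b=camera('wrist');cv2.imwrite('pics/v9.png',np.hstack([cv2.resize(a,(384,384),interpolation=2),cv2.resize(b[:,:],(416,384))]))"
```

```text
shift [-49.2  -2.4  65.7] tcp [602.3 -62
time: 21.82
tcp_pos: [0.6025, -0.0631, 0.1593]
eef_rot: [[-0.576, 0.688, -0.441], [0.544, 0.725, 0.422], [0.61, 0.003, -0.792]]
force: [-0.5, -0.9, -0.5]
width: 0.088
shift [-3.3 -2.   7.9] tcp [602.5 -63.1 159.3] R [[-0.576, 0.688, -0.441], [0.544, 0.725, 0.422], [0.61, 0.003, -0.792]] grasp [537.6  -1.1  42.8] q [32.0, 76.0, -55.0, 83.0, 28.0, 69.0, 25.0]
```

View pics/v9.png

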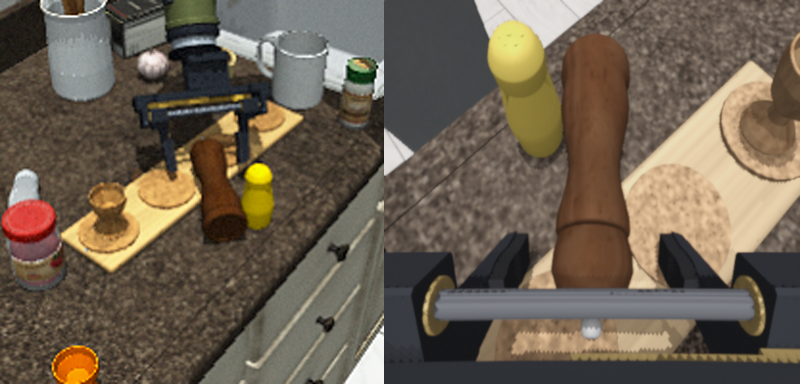

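```bash
python3 -m pendant '[[-2,-1,5,0,0,0],[0,0,0,0,0,0]]' 0|grep -E "pos|force"; python3 -m pendant '[[0,0,0,0,0,0],[0,0,0,0,0,0],[0,0,0,0,0,0],[0,0,0,0,0,0],[0,0,0,0,0,0],[0,0,0,0,0,0]]' 1;python3 go.py 599.5 -63 251
```

```text
tcp_pos: [0.6011, -0.0628, 0.1552]
force: [-1.1, -0.0, 0.2]
time: 22.92
tcp_pos: [0.6011, -0.0628, 0.1555]
eef_rot: [[-0.578, 0.688, -0.439], [0.544, 0.725, 0.421], [0.608, 0.005, -0.794]]
force: [-0.3, -0.4, 0.5]
width: 0.0463
shift [ 58.9  -0.8 -75.1] tcp [601.1 -62.8 155.5] R [[-0.578, 0.688, -0.439], [0.544, 0.725, 0.421], [0.608, 0.005, -0.794]] grasp [536.6  -0.9  38.9] q [32.0, 76.0, -55.0, 83.0, 28.0, 68.0, 25.0]
```

```bash
python3 -m pendant '[[12,0,-16,0,0,0],[21,0,-27,0,0,0],[21,0,-27,0,0,0],[21,0,-27,0,0,0],[21,0,-27,0,0,0],[21,0,-27,0,0,0],[14,0,-16,0,0,0],[22,-26,16,0,0,0],[22,-26,16,0,0,0],[22,-26,16,0,0,0],[22,-26,16,0,0,0],[0,0,0,0,0,0],[0,0,0,0,0,0]]' 1;python3 go.py 450 -63 370
```

```text
time: 24.55
tcp_pos: [0.4417, -0.0615, 0.384]
eef_rot: [[-0.584, 0.686, -0.434], [0.547, 0.728, 0.413], [0.599, 0.003, -0.8]]
force: [-0.2, 0.1, -1.6]
width: 0.0458
shift [-14.    4.6   7. ] tcp [441.7 -61.5 384. ] R [[-0.584, 0.686, -0.434], [0.547, 0.728, 0.413], [0.599, 0.003, -0.8]] grasp [377.8  -0.8 266.3] q [45.0, 51.0, -67.0, 108.0, 15.0, 68.0, 19.0]
```

```bash
python3 -m pendant '[[0,0,0,0,-0.165,0],[0,0,0,0,-0.165,0],[0,0,0,0,-0.165,0],[0,0,0,0,-0.165,0],[0,0,0,0,-0.165,0],[0,0,0,0,-0.165,0],[0,0,0,0,-0.165,0],[0,0,0,0,0,0],[0,0,0,0,0,0]]' 1;python3 go.py 450 -63 370
```

```text
time: 25.68
tcp_pos: [0.4499, -0.0578, 0.3855]
eef_rot: [[-0.625, 0.688, 0.37], [0.602, 0.726, -0.333], [-0.497, 0.015, -0.868]]
force: [-0.0, -0.6, -1.7]
width: 0.046
shift [ 4.5 -3.9 15.2] tcp [449.9 -57.8 385.5] R [[-0.625, 0.688, 0.37], [0.602, 0.726, -0.333], [-0.497, 0.015, -0.868]] grasp [ 504.2 -106.7  257.9] q [16.0, 30.0, -33.0, 130.0, 87.0, 39.0, -42.0]
```

```bash
python3 -m pendant '[[0,0,0,0,-0.165,0],[0,0,0,0,-0.165,0],[0,0,0,0,0,0],[0,0,0,0,0,0]]' 1;python3 go.py 450 -63 370;  python3 -c "
from h import *
a=camera('scene')[25:285,130:390];b=camera('side')[60:300,130:370];cv2.imwrite('pics/v10.png',np.hstack([cv2.resize(a,(400,400),interpolation=2),cv2.resize(b[:,:],(400,400))]))"
```

```text
time: 26.18
tcp_pos: [0.4512, -0.0598, 0.3843]
eef_rot: [[-0.469, 0.696, 0.544], [0.469, 0.718, -0.514], [-0.748, 0.014, -0.663]]
force: [-0.4, 0.6, -2.1]
width: 0.0461
shift [ 9.8 -3.3 10.5] tcp [451.2 -59.8 384.3] R [[-0.469, 0.696, 0.544], [0.469, 0.718, -0.514], [-0.748, 0.014, -0.663]] grasp [ 531.1 -135.4  286.8] q [9.0, 33.0, -31.0, 136.0, 107.0, 58.0, -67.0]
```

View pics/v10.png

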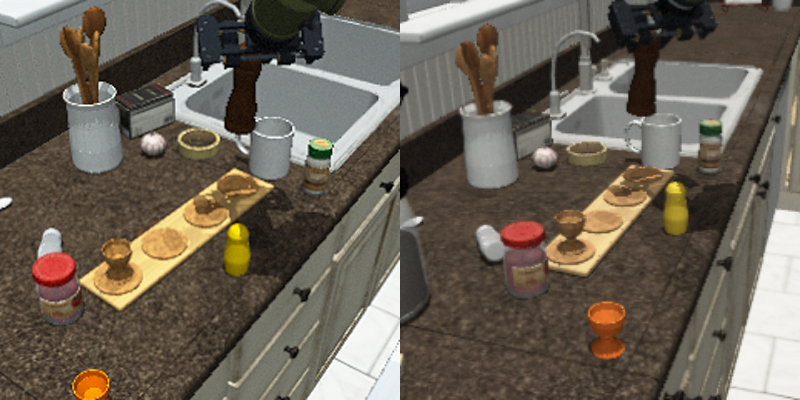

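```bash
cat > ax.py <<'E'
from h import *
N=[];P=[]
def run(boxes):
    for n,(x0,y0,x1,y1) in boxes.items():
        i=camera(n);h=cv2.cvtColor(i,cv2.COLOR_BGR2HSV)
        b,g,r=[i[...,k].astype(int) for k in range(3)]
        m=((r-b>18)&(r<120)&(r-g>8)).astype(np.uint8);z=np.zeros_like(m);z[y0:y1,x0:x1]=m[y0:y1,x0:x1]
        k,l,s,cc=cv2.connectedComponentsWithStats(z);j=1+np.argmax(s[1:,4]);m=l==j
        rows=[];
        for y in range(s[j,1],s[j,1]+s[j,3]):
            x=np.where(m[y])[0]
            if len(x)>4: rows.append((y,(x[0]+x[-1])/2,x[-1]-x[0]))
        rows=np.array(rows);print(n,s[j].tolist(),rows[::6].tolist())
        f=np.polyfit(rows[:,0],rows[:,1],1);ya,yb=rows[0,0],rows[-1,0]
        c=calibration(n);o,d1=ray(c,(np.polyval(f,ya),ya));_,d2=ray(c,(np.polyval(f,yb),yb))
        N.append(np.cross(d1,d2));P.append(o)
    a=np.cross(*N);a/=np.linalg.norm(a);a*=np.sign(a[2]);print('axis',a)
    A=np.array([*N,a]);x=np.linalg.solve(A,[N[0]@P[0],N[1]@P[1],0])
    for z in(.0,.017,.157,.287):print(z,np.round(1000*(x+a*(z-x[2])/a[2]),1))
import sys;run(eval(sys.argv[1]))
E
python3 ax.py "dict(scene=(265,60,305,115),side=(255,75,295,135))"
```

```text
scene [276, 64, 24, 48, 703] [[65.0, 293.5, 11.0], [71.0, 290.0, 16.0], [77.0, 289.0, 12.0], [83.0, 287.5, 13.0], [89.0, 287.0, 16.0], [95.0, 286.5, 17.0], [101.0, 285.0, 18.0], [107.0, 285.5, 17.0]]
side [266, 82, 29, 48, 623] [[83.0, 288.0, 12.0], [89.0, 284.0, 20.0], [95.0, 282.5, 23.0], [101.0, 276.0, 6.0], [107.0, 276.0, 10.0], [113.0, 275.0, 14.0], [119.0, 275.0, 14.0], [125.0, 274.0, 16.0]]
axis [-0.3456901   0.50929696  0.78810847]
0.0 [ 629.4 -276.     0. ]
0.017 [ 621.9 -265.    17. ]
0.157 [ 560.5 -174.5  157. ]
0.287 [503.5 -90.5 287. ]
```

```bash
sed -i 's/r-b>18)&(r<120)&(r-g>8)/r-b>12)\&(r<120)\&(r-g>6)/' ax.py; python3 ax.py "dict(scene=(265,78,305,108),side=(255,100,295,126))"
```

```text
scene [275, 78, 22, 30, 518] [[78.0, 289.0, 12.0], [84.0, 287.5, 13.0], [90.0, 286.5, 17.0], [96.0, 286.0, 18.0], [102.0, 285.5, 19.0]]
side [266, 100, 17, 26, 368] [[100.0, 275.5, 9.0], [106.0, 275.5, 11.0], [112.0, 275.0, 14.0], [118.0, 274.5, 15.0], [124.0, 274.0, 16.0]]
axis [-0.13031682  0.11124317  0.9852119 ]
0.0 [ 574.1 -177.4    0. ]
0.017 [ 571.8 -175.5   17. ]
0.157 [ 553.3 -159.7  157. ]
0.287 [ 536.1 -145.   287. ]
```

```bash
python3 -m pendant '[[0,0,0,0,0.15,0],[0,0,0,0,0,0],[0,0,0,0,0,0]]' 1;python3 go.py 450 -63 370; python3 ax.py "dict(scene=(255,84,305,114),side=(245,106,295,132))"
```

```text
time: 26.85
tcp_pos: [0.4507, -0.0602, 0.385]
eef_rot: [[-0.543, 0.696, 0.47], [0.539, 0.718, -0.44], [-0.643, 0.014, -0.765]]
force: [0.3, -0.0, -2.0]
width: 0.0461
shift [ 8.6 -2.7 12.4] tcp [450.7 -60.2 385. ] R [[-0.543, 0.696, 0.47], [0.539, 0.718, -0.44], [-0.643, 0.014, -0.765]] grasp [ 519.8 -124.9  272.5] q [12.0, 31.0, -31.0, 133.0, 100.0, 48.0, -58.0]
scene [278, 84, 21, 30, 499] [[84.0, 291.0, 14.0], [90.0, 290.5, 13.0], [96.0, 289.5, 15.0], [102.0, 289.0, 18.0], [108.0, 289.0, 18.0]]
side [272, 106, 17, 26, 364] [[106.0, 280.0, 10.0], [112.0, 280.0, 10.0], [118.0, 280.0, 14.0], [124.0, 279.5, 15.0], [130.0, 280.0, 16.0]]
axis [-0.00294394 -0.0457229   0.99894982]
0.0 [ 526.1 -124.8    0. ]
0.017 [ 526.  -125.6   17. ]
0.157 [ 525.6 -132.   157. ]
0.287 [ 525.2 -138.   287. ]
```

```bash
python3 -m pendant '[[-13,-2,11,0,0,0],[-13,-2,11,0,0,0],[14,0,16,0,0,0],[16,0,20,0,0,0],[16,0,20,0,0,0],[10,0,12,0,0,0],[0,0,0,0,0,0],[0,0,0,0,0,0]]' 1;python3 go.py 472 -86 285; python3 ax.py "dict(scene=(255,114,320,145),side=(240,132,300,156))"
```

```text
time: 27.95
tcp_pos: [0.4793, -0.0935, 0.2932]
eef_rot: [[-0.538, 0.699, 0.471], [0.537, 0.715, -0.448], [-0.65, 0.012, -0.759]]
force: [-0.9, 0.6, -2.2]
width: 0.0462
shift [13.3  0.1 -0.5] tcp [479.3 -93.5 293.2] R [[-0.538, 0.699, 0.471], [0.537, 0.715, -0.448], [-0.65, 0.012, -0.759]] grasp [ 548.6 -159.4  181.6] q [15.0, 45.0, -30.0, 133.0, 116.0, 55.0, -69.0]
scene [255, 114, 54, 31, 1033] [[114.0, 282.5, 19.0], [120.0, 281.5, 23.0], [126.0, 274.0, 38.0], [132.0, 274.0, 38.0], [138.0, 274.0, 38.0], [144.0, 281.0, 52.0]]
side [244, 132, 39, 24, 445] [[132.0, 274.5, 9.0], [138.0, 274.5, 11.0], [144.0, 274.0, 14.0], [150.0, 267.5, 27.0]]
axis [-0.40453879  0.60879047  0.68243867]
0.0 [ 609.2 -208.1    0. ]
0.017 [ 599.1 -192.9   17. ]
0.157 [516.1 -68.1 157. ]
0.287 [439.1  47.9 287. ]
```

```bash
python3 -m pendant '[[8.5,0,-7.5,0,0,0],[0,0,0,0,0,0],[0,0,0,0,0,0]]' 1|grep pos;python3 go.py 472 -86 285; python3 -c "
from h import *
a=camera('scene')[80:180,230:330];b=camera('side')[100:200,220:320];cv2.imwrite('pics/v11.png',np.hstack([cv2.resize(a,(400,400),interpolation=2),cv2.resize(b,(400,400),interpolation=2)]))"
```

```text
tcp_pos: [0.4707, -0.0845, 0.2952]
shift [ 5.2 -0.3  9. ] tcp [470.7 -84.5 295.2] R [[-0.536, 0.698, 0.474], [0.536, 0.716, -0.448], [-0.652, 0.014, -0.758]] grasp [ 540.4 -150.4  183.8] q [14.0, 45.0, -31.0, 135.0, 115.0, 56.0, -71.0]
```

View pics/v11.png

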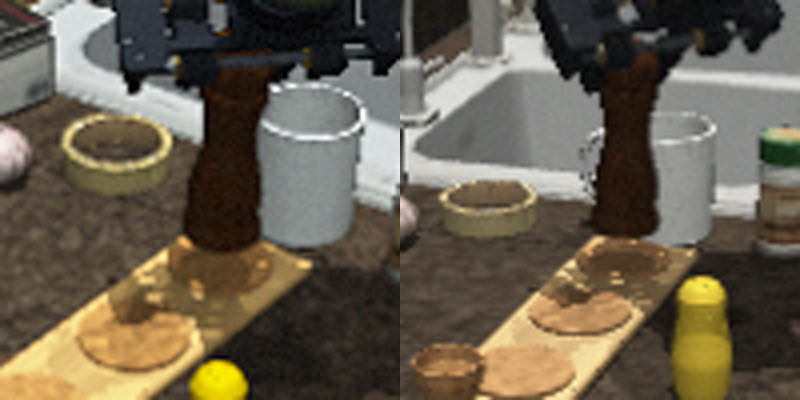

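```bash
cat > sol.py <<'E'
from h import *
from scipy.optimize import least_squares
C={n:calibration(n) for n in('scene','side')}
def proj(n,X):
    c=C[n];K=np.array([[c['fx'],0,c['cx']],[0,c['fy'],c['cy']],[0,0,1]])
    return cv2.projectPoints(np.array(X,float).reshape(-1,1,3),cv2.Rodrigues(np.array(c['R']))[0],np.array(c['t']),K,np.array([c['k1'],0,0,0.]))[0][:,0]
th=np.linspace(0,2*np.pi,73)
def ext(n,x,y,z,r):
    p=proj(n,np.c_[x+r*np.cos(th),y+r*np.sin(th),z+0*th]);return np.array([p[:,0].min(),p[:,0].max(),p[:,1].max()])
def fit(obs,r,z=None):
    f=lambda v:np.concatenate([ext(n,v[0],v[1],v[2] if z is None else z,r)-o for n,o in obs.items()])
    s=least_squares(f,[.54,-.15]+([.04] if z is None else []));return np.round(s.x*1000,1),np.round(s.fun,1)
E
python3 - <<'E'
from sol import *
S=lambda l,r,b:np.array([230+l/4,230+r/4,80+b/4]);D=lambda l,r,b:np.array([220+(l-400)/4,220+(r-400)/4,100+b/4])
print(fit(dict(scene=S(184,262,248),side=D(593,660,238)),.029))
print(fit(dict(scene=S(167,273,290),side=D(575,668,282)),.040,.017))
E
```

```text
(array([ 545.2, -159.9,   44.1]), array([ 0. ,  0.2,  0.2, -0.4,  0.1, -0.1]))
(array([ 545.4, -154.4]), array([-0.8, -0.5,  0.4,  0.4,  0.9, -1.6]))
```

```bash
python3 -m pendant '[[9,1.6,8,0,0,0],[8,1.6,7,0,0,0],[0,0,0,0,0,0],[0,0,0,0,0,0]]' 1;python3 go.py 470.7 -79.5 268
```

```text
time: 29.02
tcp_pos: [0.4712, -0.0796, 0.2703]
eef_rot: [[-0.537, 0.699, 0.473], [0.536, 0.715, -0.448], [-0.651, 0.013, -0.759]]
force: [-0.3, 0.5, -1.4]
width: 0.046
shift [ 1.9 -0.2  1.5] tcp [471.2 -79.6 270.3] R [[-0.537, 0.699, 0.473], [0.536, 0.715, -0.448], [-0.651, 0.013, -0.759]] grasp [ 540.7 -145.5  158.8] q [13.0, 48.0, -31.0, 135.0, 117.0, 59.0, -74.0]
```

```bash
for k in 1 2; do python3 -m pendant '[[1.2,0,1.5,0,0,0],[0,0,0,0,0,0],[0,0,0,0,0,0]]' 1|grep -E "pos|force"; done
```

```text
tcp_pos: [0.4713, -0.0798, 0.2686]
force: [1.1, -0.8, -1.4]
tcp_pos: [0.4714, -0.0799, 0.2668]
force: [-0.1, -0.2, -2.4]
```

```bash
for k in 1 2; do python3 -m pendant '[[1.2,0,1.5,0,0,0],[0,0,0,0,0,0],[0,0,0,0,0,0]]' 1|grep -E "pos|force"; done
```

```text
tcp_pos: [0.4719, -0.0802, 0.2656]
force: [-0.8, 0.0, -0.1]
tcp_pos: [0.4727, -0.0808, 0.2649]
force: [-0.5, -0.2, 1.1]
```

```bash
python3 -m pendant '[[0,0,0,0,0,0],[0,0,0,0,0,0],[0,0,0,0,0,0],[0,0,0,0,0,0],[0,0,-10,0,0,0],[0,0,-25,0,0,0],[0,0,-25,0,0,0],[0,0,-20,0,0,0],[-15,0,-20,0,0,0],[-20,0,-20,0,0,0],[0,0,0,0,0,0]]' 0
python3 - <<'E'
from h import *
i=camera('scene');cv2.imwrite('pics/s12.png',i);j=camera('side');cv2.imwrite('pics/d12.png',j)
b,g,r=[i[...,k].astype(int) for k in range(3)]
m=((r<95)&(r-b>12)&(r-g>6))
for y in range(85,150,4):
    x=np.where(m[y,262:310])[0]+262;print(y,x[[0,-1]] if len(x) else None,len(x))
E
```

```text
time: 31.9
tcp_pos: [0.4301, -0.0416, 0.3828]
eef_rot: [[-0.533, 0.696, 0.48], [0.533, 0.717, -0.449], [-0.657, 0.016, -0.754]]
force: [0.8, -0.6, -0.5]
width: 0.0878
85 None 0
89 None 0
93 None 0
97 None 0
101 [279 292] 8
105 [277 294] 18
109 [278 293] 16
113 [264 293] 18
117 [262 292] 26
121 [275 291] 17
125 [270 290] 19
129 [262 291] 30
133 [262 292] 30
137 [262 292] 30
141 [263 291] 26
145 [274 309] 21
149 [275 307] 19
```

```bash
python3 -m pendant '[[0,0,0,0,0.18,0],[0,0,0,0,0.18,0],[0,0,0,0,0.18,0],[0,0,0,0,0.17,0],[0,35,0,0,0,0],[0,42,0,0,0,0],[0,42,0,0,0,0],[0,42,10,0,0,0],[0,42,12,0,0,0],[0,38,12,0,0,0],[0,0,0,0,0,0],[0,0,0,0,0,0]]' 0;python3 go.py 600 130 350; python3 w.py w13
cat > salt.py <<'E'
from h import *
import sys
f=sys.argv[1];i=cv2.imread(f'pics/{f}.png');c=np.load(f'pics/{f}.npy',allow_pickle=True).item()
h=cv2.cvtColor(i,cv2.COLOR_BGR2HSV);m=((h[...,1]<40)&(h[...,2]>105)).astype(np.uint8)
m=cv2.morphologyEx(m,cv2.MORPH_OPEN,np.ones((3,3)))
k,l,s,cc=cv2.connectedComponentsWithStats(m)
for j in range(1,k):
    if s[j,4]<400: continue
    q=np.argwhere(l==j)[:,::-1].astype(np.float32);r=cv2.minAreaRect(q);P=cv2.boxPoints(r)
    e=sorted([(np.linalg.norm(P[a]-P[(a+1)%4]),a) for a in range(2)])[0][1]
    A=(P[e]+P[e+1])/2;B=(P[(e+2)%4]+P[(e+3)%4])/2
    print(s[j].tolist(),np.round(r[1]),A,B,np.round(at(c,A,.021)*1000),np.round(at(c,B,.021)*1000))
E
python3 salt.py w13
```

```text
time: 33.5
tcp_pos: [0.596, 0.1255, 0.3193]
eef_rot: [[-0.709, 0.705, 0.008], [0.704, 0.707, -0.068], [-0.053, -0.043, -0.998]]
force: [-1.2, -0.3, 0.1]
width: 0.088
shift [ -1.3   4.7 -30.9] tcp [596.  125.5 319.3] R [[-0.709, 0.705, 0.008], [0.704, 0.707, -0.068], [-0.053, -0.043, -0.998]] grasp [597.2 115.5 172.6] q [3.0, 49.0, -38.0, 96.0, 41.0, 52.0, -8.0]
33.5 [596.  125.5 319.3] [[-0.709, 0.705, 0.008], [0.704, 0.707, -0.068], [-0.053, -0.043, -0.998]] 0.08799780026034808 [-1.2 -0.3  0.1]
[0, 32, 40, 71, 1549] [70. 39.] [19.5 32. ] [ 19.5 102. ] [359.  56.] [387.   4.]
[373, 154, 58, 92, 3779] [49. 94.] [414.299   154.42268] [380.4588  242.40721] [676. 231.] [729. 153.]
[62, 301, 52, 16, 571] [15. 51.] [113.  308.5] [ 62.  308.5] [ 585. -126.] [ 543. -171.]
```

```bash
python3 -m pendant '[[0,0,0,-0.04,0.05,0.1],[0,0,0,0,0.11,0.09],[0,0,0,0,0.16,0],[0,0,0,0,0.16,0],[0,0,0,0,0,0]]' 0|grep -A1 -E "rot";python3 go.py 735 144 260
```

```text
eef_rot: [[-0.501, 0.831, -0.242], [0.756, 0.556, 0.344], [0.42, -0.01, -0.907]]
force: [0.1, 0.7, -0.1]
shift [-78.7 132.3  28.3] tcp [592.5 120.2 320.1] R [[-0.501, 0.831, -0.242], [0.756, 0.556, 0.344], [0.42, -0.01, -0.907]] grasp [557.  170.8 186.7] q [16.0, 56.0, -52.0, 92.0, 21.0, 55.0, -2.0]
```

```bash
python3 -m pendant '[[-20,33,7,0,0,0],[-20,33,7,0,0,0],[-20,33,7,0,0,0],[-19,33,7,0,0,0],[0,0,0,0,0,0],[0,0,0,0,0,0]]' 0|grep -E "force|time";python3 go.py 735 144 200; python3 w.py w14;python3 salt.py w14
```

```text
time: 34.92
force: [-1.3, -0.1, 0.6]
shift [-25.1   0.4  56.7] tcp [735.1 144.7 262. ] R [[-0.51, 0.827, -0.235], [0.762, 0.562, 0.322], [0.398, -0.015, -0.917]] grasp [700.6 192.  127.2] q [7.0, 68.0, -49.0, 62.0, 23.0, 69.0, 5.0]
34.925 [735.1 144.7 262. ] [[-0.51, 0.827, -0.235], [0.762, 0.562, 0.322], [0.398, -0.015, -0.917]] 0.08796542514026565 [-1.3 -0.1  0.6]
[0, 0, 31, 37, 622] [36. 30.] [15.  0.] [15. 36.] [379. 255.] [402. 226.]
[401, 0, 87, 74, 840] [ 17. 113.] [481.80624    -5.9151783] [397.0518    68.503365] [737. 499.] [711. 396.]
[485, 0, 27, 107, 2220] [106.  26.] [498.   0.] [498. 106.] [753. 502.] [802. 414.]
[199, 108, 53, 37, 668] [22. 60.] [254.45792  115.489334] [202.73587 146.27626] [628. 288.] [606. 238.]
[234, 199, 56, 91, 4081] [90. 52.] [258.8122  199.87056] [265.2386 289.8401] [674. 227.] [722. 167.]
[61, 291, 395, 30, 10480] [ 29. 394.] [455.  305.5] [ 61.  305.5] [856. 245.] [588.  61.]
```

```bash
python3 -m pendant '[[-14,0,32,0,0,0],[-15,0,34,0,0,0],[-10,0,23,0,0,0],[0,0,0,0,0,0],[0,0,0,0,0,0]]' 0|grep -E "force|time";python3 go.py 734 145.6 151
```

```text
time: 35.6
force: [-0.5, 0.1, 1.0]
shift [-5.9  2.2 17.1] tcp [733.1 143.4 169. ] R [[-0.515, 0.826, -0.23], [0.761, 0.564, 0.32], [0.394, -0.01, -0.919]] grasp [699.3 190.5  34. ] q [7.0, 74.0, -47.0, 64.0, 26.0, 62.0, 6.0]
```

```bash
python3 -m pendant '[[-6,2,16,0,0,0],[0,0,0,0,0,0],[0,0,0,0,0,0]]' 0|grep -E "force|time|pos";python3 -m pendant '[[0,0,0,0,0,0],[0,0,0,0,0,0],[0,0,0,0,0,0],[0,0,0,0,0,0],[0,0,0,0,0,0],[0,0,0,0,0,0],[0,0,0,0,0,0],[0,0,0,0,0,0]]' 1;python3 go.py 734 145.6 250
```

```text
time: 35.98
tcp_pos: [0.7363, 0.1453, 0.1575]
force: [0.7, 0.2, 0.4]
time: 36.98
tcp_pos: [0.7365, 0.1461, 0.1569]
eef_rot: [[-0.516, 0.827, -0.223], [0.76, 0.562, 0.325], [0.394, -0.002, -0.919]]
force: [0.7, -0.0, 1.2]
width: 0.0408
shift [ 37.6  -2.5 -85.1] tcp [736.5 146.1 156.9] R [[-0.516, 0.827, -0.223], [0.76, 0.562, 0.325], [0.394, -0.002, -0.919]] grasp [703.7 193.9  21.9] q [7.0, 75.0, -47.0, 63.0, 27.0, 62.0, 6.0]
```

```bash
python3 -m pendant '[[8,0,-18,0,0,0],[15,-1,-34,0,0,0],[15,-1,-33,0,0,0],[13,-38,-2,0,0,0],[13,-38,-2,0,0,0],[13,-38,-2,0,0,0],[13,-38,-2,0,0,0],[13,-38,-2,0,0,0],[13,-38,-2,0,0,0],[13,-38,-2,0,0,0],[0,0,0,0,0,0]]' 1;python3 go.py 470 60 300
```

```text
time: 38.35
tcp_pos: [0.4605, 0.0591, 0.3133]
eef_rot: [[-0.519, 0.827, -0.215], [0.763, 0.562, 0.319], [0.385, 0.002, -0.923]]
force: [1.1, 0.1, -1.0]
width: 0.0407
shift [-9.4  8.3 10.5] tcp [460.5  59.1 313.3] R [[-0.519, 0.827, -0.215], [0.763, 0.562, 0.319], [0.385, 0.002, -0.923]] grasp [428.9 106.  177.6] q [24.0, 49.0, -52.0, 116.0, 24.0, 39.0, -5.0]
```

```bash
python3 -m pendant '[[0,0,0,0.065,0,-0.155],[0,0,0,0.065,0,-0.155],[0,0,0,0.065,0,-0.155],[0,0,0,0.065,0,-0.155],[0,0,0,0.065,0,-0.155],[0,0,0,0,-0.17,0],[0,0,0,0,-0.17,0],[0,0,0,0,-0.17,0],[0,0,0,0,-0.17,0],[0,0,0,0,-0.17,0],[0,0,0,0,-0.17,0],[0,0,0,0,-0.17,0],[0,0,0,0,0,0]]' 1;python3 go.py 440 65 300
```

```text
time: 39.98
tcp_pos: [0.4748, 0.0634, 0.3216]
eef_rot: [[-0.717, 0.124, 0.686], [0.088, 0.992, -0.088], [-0.691, -0.003, -0.722]]
force: [0.3, -0.4, -0.8]
width: 0.0405
shift [40.  -2.6 -8.4] tcp [474.8  63.4 321.6] R [[-0.717, 0.124, 0.686], [0.088, 0.992, -0.088], [-0.691, -0.003, -0.722]] grasp [575.6  50.4 215.5] q [9.0, 45.0, -46.0, 137.0, 126.0, 60.0, -55.0]
```

```bash
python3 -m pendant '[[0,0,0,0,-0.17,0],[0,0,0,0,-0.17,0],[0,0,0,0,0,0],[0,0,0,0,0,0]]' 1|grep force;python3 go.py 440 65 300
python3 - <<'E'
from h import *
for n in('scene','side'):
    i=camera(n);cv2.imwrite(f'pics/{n}15.png',i)
    h=cv2.cvtColor(i,cv2.COLOR_BGR2HSV);m=((h[...,1]<45)&(h[...,2]>100)).astype(np.uint8)
    k,l,s,cc=cv2.connectedComponentsWithStats(m)
    for j in range(1,k):
        if 60<s[j,4]<2500 and 180<cc[j][0]<340 and 60<cc[j][1]<240: print(n,s[j].tolist(),np.round(cc[j]),cv2.minAreaRect(np.argwhere(l==j)[:,::-1].astype(np.float32)))
E
```

```text
force: [-0.1, 0.1, -0.4]
shift [ 36.8  -3.6 -23.6] tcp [477.9  63.8 322.1] R [[-0.449, 0.133, 0.884], [0.054, 0.991, -0.122], [-0.892, -0.008, -0.452]] grasp [607.8  45.8 255.7] q [4.0, 51.0, -43.0, 143.0, 138.0, 88.0, -67.0]
scene [210, 72, 14, 11, 95] [216.  77.] ((215.80001831054688, 76.40000915527344), (7.589465141296387, 13.914020538330078), 71.56504821777344)
scene [171, 78, 39, 60, 1550] [190. 110.] ((190.01573181152344, 107.66517639160156), (59.1608772277832, 34.320892333984375), 84.5596694946289)
scene [243, 99, 35, 16, 250] [263. 105.] ((259.90301513671875, 106.21222686767578), (34.689170837402344, 13.118090629577637), 4.573921203613281)
scene [222, 111, 15, 13, 138] [229. 118.] ((229.57374572753906, 118.1884994506836), (11.523320198059082, 13.95602035522461), 50.19443130493164)
side [319, 166, 25, 50, 316] [332. 191.] ((332.1508483886719, 191.93426513671875), (8.277039527893066, 52.5542106628418), 21.447736740112305)
```

```bash
python3 -m pendant '[[-10,-18,19,0,0,0],[-9,-18,19,0,0,0],[25,0,13,0,0,0],[33,0,17,0,0,0],[33,0,17,0,0,0],[33,0,17,0,0,0],[0,0,0,0,-0.03,0],[0,0,0,0,-0.03,0],[0,0,0,0,0,0],[0,0,0,0,0,0]]' 1;python3 go.py 515 23 125
```

```text
time: 41.82
tcp_pos: [0.5224, 0.0158, 0.1841]
eef_rot: [[-0.392, 0.144, 0.909], [0.046, 0.989, -0.137], [-0.919, -0.012, -0.394]]
force: [-0.3, 0.7, -1.0]
width: 0.0405
shift [57.6  6.8 15.6] tcp [522.4  15.8 184.1] R [[-0.392, 0.144, 0.909], [0.046, 0.989, -0.137], [-0.919, -0.012, -0.394]] grasp [656.   -4.4 126.2] q [9.0, 71.0, -35.0, 136.0, 158.0, 99.0, -65.0]
```

```bash
python3 -m pendant '[[19,0,8,0,0,0],[19,0,8,0,0,0],[19,0,8,0,0,0],[0,0,0,0,0,0],[0,0,0,0,0,0]]' 1|grep -E "force|time";python3 go.py 522 16 105
```

```text
time: 42.45
force: [-0.3, -0.8, -0.6]
shift [18.8  0.8  6.2] tcp [523.5  15.2 124.8] R [[-0.387, 0.144, 0.911], [0.046, 0.989, -0.137], [-0.921, -0.011, -0.39]] grasp [657.4  -5.   67.5] q [9.0, 79.0, -32.0, 133.0, 162.0, 102.0, -66.0]
```

```bash
python3 -m pendant '[[7,0,3,0,0,0],[6,0,3,0,0,0],[0,0,0,0,0,0]]' 1|grep -E "force|pos";for k in 1 2 3 ; do python3 -m pendant '[[2.5,0,1,0,0,0],[0,0,0,0,0,0]]' 1|grep -E "force|pos";done
```

```text
tcp_pos: [0.5244, 0.015, 0.1113]
force: [-0.4, 0.1, -0.9]
tcp_pos: [0.5244, 0.015, 0.1086]
force: [-0.5, -0.1, -0.8]
tcp_pos: [0.5243, 0.015, 0.1057]
force: [0.9, -0.9, -0.4]
tcp_pos: [0.5243, 0.015, 0.1029]
force: [0.1, 0.3, -0.8]
```

```bash
for k in 1 2 3 ; do python3 -m pendant '[[1.4,0,0.6,0,0,0],[0,0,0,0,0,0]]' 1|grep -E "force|pos";done
```

```text
tcp_pos: [0.5243, 0.015, 0.1013]
force: [0.6, 0.1, -1.1]
tcp_pos: [0.5245, 0.015, 0.1002]
force: [-0.5, 0.3, 0.4]
tcp_pos: [0.5248, 0.015, 0.0997]
force: [-0.5, 0.2, 0.6]
```

```bash
python3 -m pendant '[[0,0,0,0,0,0],[0,0,0,0,0,0],[0,0,0,0,0,0],[0,0,0,0,0,0],[0,0,-8,0,0,0],[0,0,-15,0,0,0],[0,0,-20,0,0,0],[0,0,-20,0,0,0],[-18,0,-10,0,0,0],[-30,0,-12,0,0,0],[-30,0,-12,0,0,0],[-30,0,-10,0,0,0],[-30,0,-10,0,0,0],[0,0,0,0,0,0]]' 0;python3 go.py 560 20 350;python3 - <<'E'
from sol import *
for n in('scene','side'):
    i=camera(n);cv2.imwrite(f'pics/{n}16.png',i)
    b=proj(n,[[.657,-.005,0],[.657,-.005,.09]]);print(n,b.tolist())
    h=cv2.cvtColor(i,cv2.COLOR_BGR2HSV);c=b.mean(0).astype(int)
    m=(h[...,1]<60)
    for y in range(c[1]-24,c[1]+26,3):
        x=np.where(m[y,c[0]-25:c[0]+25]&(h[y,c[0]-25:c[0]+25,2]>85))[0]+c[0]-25;print(y,x[[0,-1]].tolist()+[len(x)] if len(x) else 0,end=' ')
    print()
E
```

```text
time: 46.08
tcp_pos: [0.4691, 0.0263, 0.2775]
eef_rot: [[-0.382, 0.14, 0.913], [0.042, 0.99, -0.134], [-0.923, -0.013, -0.384]]
force: [-0.5, -0.0, -0.1]
width: 0.0882
shift [-101.9    5.6   56. ] tcp [469.1  26.3 277.5] R [[-0.382, 0.14, 0.913], [0.042, 0.99, -0.134], [-0.923, -0.013, -0.384]] grasp [603.4   6.6 221. ] q [18.0, 72.0, -67.0, 147.0, 144.0, 114.0, -47.0]
scene [[224.043913592412, 161.08966920799492], [222.23328742921703, 135.1820951535407]]
124 [198, 209, 12] 127 [198, 209, 12] 130 [198, 207, 10] 133 [198, 226, 12] 136 [219, 230, 12] 139 [218, 230, 13] 142 [220, 229, 10] 145 [219, 231, 13] 148 [218, 231, 14] 151 [218, 232, 15] 154 [218, 232, 15] 157 [219, 232, 14] 160 [220, 230, 11] 163 0 166 [232, 232, 1] 169 0 172 0 
side [[228.51925860975228, 183.25995621185902], [226.73813790247402, 156.71492557915587]]
145 [202, 251, 34] 148 [202, 218, 17] 151 [202, 234, 22] 154 [202, 224, 17] 157 [211, 231, 21] 160 [223, 233, 11] 163 [223, 232, 10] 166 [223, 233, 11] 169 [222, 234, 13] 172 [221, 235, 15] 175 [222, 235, 14] 178 [222, 235, 14] 181 [223, 233, 11] 184 0 187 0 190 0 193 0
```

```bash
python3 -m pendant '[[-15,0,20,0,0.1,0],[-15,0,20,0,0.18,0],[-15,0,10,0,0.18,0],[-15,0,0,0,0.18,0],[-10,0,0,0,0.18,0],[0,0,0,0,0.18,0],[0,0,0,0,0.15,0],[0,0,0,0,0,0]]' 0;python3 go.py 650 -10 330
```

```text
time: 47.18
tcp_pos: [0.552, 0.0133, 0.2989]
eef_rot: [[-0.99, 0.136, -0.028], [0.136, 0.991, -0.017], [0.025, -0.02, -0.999]]
force: [-0.5, 0.3, -0.2]
width: 0.0884
shift [-99.4 -10.4 -33.4] tcp [552.   13.3 298.9] R [[-0.99, 0.136, -0.028], [0.136, 0.991, -0.017], [0.025, -0.02, -0.999]] grasp [547.9  10.8 152. ] q [29.0, 61.0, -71.0, 105.0, 63.0, 68.0, 17.0]
```

```bash
python3 -m pendant '[[0,0,-10,-0.02,0.025,0.17],[0,0,-10,0,0,0.17],[0,0,-10,0,0,0.17],[0,0,0,0,0,0.17],[0,0,0,0,0,0.17],[0,0,0,0,0,0.17],[0,0,0,0,0,0.17],[0,0,0,0,0,0.17],[0,0,0,0,0,0.07],[-10,40,0,0,0,0],[-10,40,0,0,0,0],[0,25,0,0,0,0],[0,0,0,0,0,0],[0,0,0,0,0,0]]' 0;python3 go.py 657 -5 330;python3 w.py w17;python3 salt.py w17
```

```text
time: 48.92
tcp_pos: [0.6458, -0.0101, 0.3145]
eef_rot: [[0.023, 0.999, -0.041], [0.999, -0.024, -0.03], [-0.031, -0.041, -0.999]]
force: [0.2, -0.7, 0.0]
width: 0.0881
shift [  4.9  10.4 -16.1] tcp [645.8 -10.1 314.5] R [[0.023, 0.999, -0.041], [0.999, -0.024, -0.03], [-0.031, -0.041, -0.999]] grasp [639.8 -14.5 167.6] q [23.0, 57.0, -55.0, 88.0, 50.0, 65.0, -46.0]
48.925 [645.8 -10.1 314.5] [[0.023, 0.999, -0.041], [0.999, -0.024, -0.03], [-0.031, -0.041, -0.999]] 0.08813941814384259 [ 0.2 -0.7  0. ]
[259, 156, 45, 59, 2210] [58. 44.] [281. 156.] [281. 214.] [655.  11.] [655. -48.]
[412, 188, 100, 84, 5689] [ 71. 108.] [514.9252  213.28915] [409.77734 238.62595] [877. -48.] [784. -75.]
[0, 225, 29, 28, 636] [27. 28.] [ 28.  238.5] [-4.133183e-16  2.385000e+02] [388. -73.] [359. -73.]
[61, 300, 68, 17, 979] [16. 67.] [128. 308.] [ 61. 308.] [ 481. -162.] [ 403. -161.]
[361, 318, 33, 25, 552] [24. 32.] [393. 330.] [361. 330.] [ 781. -189.] [ 746. -190.]
[173, 336, 46, 24, 765] [23. 45.] [218.  347.5] [173.  347.5] [ 580. -218.] [ 526. -218.]
```

```bash
python3 - <<'E'
from h import *
c=np.load('pics/w17.npy',allow_pickle=True).item()
print(at(c,(281,192),.075)*1000,at(c,(281,177.5),0)*1000)
E
python3 -m pendant '[[5,12,-5,-0.041,-0.03,0],[0,0,0,0,0,0]]' 0 | grep -E "pos|rot"
```

```text
[653.3838307   -7.23466975] [656.06617541 -15.29868564]
tcp_pos: [0.6579, -0.0043, 0.3196]
eef_rot: [[0.02, 1.0, 0.002], [0.998, -0.02, -0.064], [-0.064, 0.004, -0.998]]
```

```bash
python3 -m pendant '[[-4,-2,20,0,0.064,-0.02],[0,0,30,0,0,0],[0,0,30,0,0,0],[0,0,0,0,0,0],[0,0,0,0,0,0]]' 0 | grep -E "force";python3 go.py 655.5 -8 200
```

```text
force: [-0.7, -0.4, -0.1]
shift [ 0.4 -1.2 41.1] tcp [656.4  -8.4 241.1] R [[-0.002, 1.0, 0.008], [1.0, 0.002, 0.0], [0.0, 0.008, -1.0]] grasp [657.6  -8.4  94.1] q [22.0, 63.0, -52.0, 89.0, 57.0, 57.0, -48.0]
```

```bash
python3 -m pendant '[[0,-2,20,0.008,0,0],[0,0,19,0,0,0],[0,0,0,0,0,0],[0,0,0,0,0,0]]' 0 | grep -E "force|pos";python3 -m pendant '[[0,0,0,0,0,0],[0,0,0,0,0,0],[0,0,0,0,0,0],[0,0,0,0,0,0],[0,0,0,0,0,0],[0,0,0,0,0,0]]' 1; python3 go.py 655.5 -8 260
```

```text
tcp_pos: [0.6551, -0.0081, 0.2013]
force: [0.1, -0.3, 0.9]
time: 51.1
tcp_pos: [0.6555, -0.008, 0.2027]
eef_rot: [[-0.002, 1.0, 0.004], [1.0, 0.002, 0.001], [0.001, 0.004, -1.0]]
force: [0.8, 0.7, -0.8]
width: 0.0384
shift [  0.    0.2 -57.3] tcp [655.5  -8.  202.7] R [[-0.002, 1.0, 0.004], [1.0, 0.002, 0.001], [0.001, 0.004, -1.0]] grasp [656.1  -7.8  55.7] q [21.0, 65.0, -50.0, 90.0, 59.0, 54.0, -50.0]
```

```bash
python3 -m pendant '[[0,0,-20,0,0,0],[0,0,-30,0,0,0],[0,0,-10,0,0,0],[35,0,0,0,0,0],[38,-30,0,0,0,0],[0,-37,0,0,0,0],[0,-30,0,0,0,0],[0,0,0,0,0,0],[0,0,0,0,0,0]]' 1 | grep -E "force|time";python3 go.py 558 65.5 225
```

```text
time: 52.22
force: [0.2, -0.5, -0.7]
shift [-1.7  1.2 43.1] tcp [556.4  67.1 268.1] R [[0.0, 1.0, 0.009], [1.0, -0.0, 0.002], [0.002, 0.009, -1.0]] grasp [557.7  67.4 121.1] q [17.0, 55.0, -52.0, 106.0, 59.0, 50.0, -66.0]
```

```bash
python3 -m pendant '[[-1.5,2,10,0.009,0.002,0],[0,0,18,0,0,0],[0,0,17,0,0,0],[0,0,0,0,0,0],[0,0,0,0,0,0]]' 1 | grep -E "force|time";python3 go.py 558.5 65.5 219.5
```

```text
time: 52.85
force: [-2.3, -2.5, 16.0]
shift [ 0.1 -2.3 -0.5] tcp [560.8  65.4 219. ] R [[0.004, 1.0, 0.0], [1.0, -0.004, 0.004], [0.004, 0.0, -1.0]] grasp [560.9  66.   72. ] q [16.0, 60.0, -49.0, 106.0, 63.0, 47.0, -69.0]
```

```bash
python3 -m pendant '[[-0.5,-2,-0.7,0,0,0],[0,0,0,0,0,0]]' 1 | grep -E "force|pos"; python3 -m pendant '[[0,0,0,0,0,0],[0,0,0,0,0,0],[0,0,0,0,0,0],[0,0,0,0,0,0],[0,0,-20,0,0,0],[0,0,-35,0,0,0],[0,0,-45,0,0,0],[0,0,-45,0,0,0],[0,0,-45,0,0,0],[20,0,0,0,0,0],[30,0,0,0,0,0],[0,0,0,0,0,0],[0,0,0,0,0,0]]' 0 | grep -E "force|pos|time"; python3 w.py w20
python3 - <<'E'
from h import *
i=cv2.imread('pics/w20.png');h=cv2.cvtColor(i,cv2.COLOR_BGR2HSV)
s=camera('scene')[85:285,130:330];d=camera('side')[110:250,190:330]
cv2.imwrite('pics/v20.png',np.hstack([cv2.resize(i[0:300,100:400],(400,400),interpolation=2),np.vstack([cv2.resize(s,(400,400),interpolation=2)])]))
cv2.imwrite('pics/s20.png',camera('scene'))
E
```

```text
tcp_pos: [0.5589, 0.0652, 0.2191]
force: [-0.9, -1.1, 7.9]
time: 54.72
tcp_pos: [0.5591, 0.1138, 0.4129]
force: [-0.5, -0.4, 0.1]
54.725 [559.1 113.8 412.9] [[0.005, 1.0, -0.003], [1.0, -0.005, 0.002], [0.002, -0.003, -1.0]] 0.08819004704157024 [-0.5 -0.4  0.1]
```

```bash
python3 -m pendant '[[-30,-12,0,0,0,0],[-38,-15,0,0,0,0],[-38,-15,0,0,0,0],[-38,-15,0,0,0,0],[-38,-15,0,0,0,0],[-38,-15,0,0,0,0],[-38,-15,0,0,0,0],[-38,-15,0,0,0,0],[-38,-14,15,0,0,0],[-12,0,20,0,0,0],[0,0,20,0,0,0],[0,0,0,0,0,0],[0,0,0,0,0,0]]' 0.15 | grep -E "time|force"; python3 go.py 427 -245 360; python3 w.py w21
python3 - <<'E'
from h import *
i=cv2.imread('pics/w21.png');c=np.load('pics/w21.npy',allow_pickle=True).item()
h=cv2.cvtColor(i,cv2.COLOR_BGR2HSV);m=((h[...,0]>40)&(h[...,0]<85)&(h[...,1]>90)).astype(np.uint8)
k,l,s,cc=cv2.connectedComponentsWithStats(m);j=1+np.argmax(s[1:,4]);q=np.argwhere(l==j)[:,::-1].astype(np.float32)
print(s[j],cv2.minEnclosingCircle(q));p=cv2.fitEllipse(cv2.convexHull(q));print(p)
for z in(.1,.106):print(at(c,p[0],z)*1000)
E
```

```text
time: 56.55
force: [-0.0, -0.8, 0.4]
shift [ 4.8  8.5 -5.5] tcp [ 418.3 -249.6  354.6] R [[0.021, 1.0, -0.005], [1.0, -0.021, 0.001], [0.001, -0.005, -1.0]] grasp [ 417.6 -249.4  207.6] q [61.0, 46.0, -62.0, 115.0, 52.0, 53.0, -30.0]
56.55 [ 418.3 -249.6  354.6] [[0.021, 1.0, -0.005], [1.0, -0.021, 0.001], [0.001, -0.005, -1.0]] 0.07491577091649729 [-0.  -0.8  0.4]
[252 168  29   9  60] ((266.0, 173.0), 14.31792163848877)
((267.1253356933594, 177.5134735107422), (19.218507766723633, 32.04475021362305), 77.10204315185547)
[ 424.22702976 -230.98819387]
[ 424.08538327 -229.61154856]
```

Run:
```python
from h import *
i=cv2.imread('pics/w21.png');c=np.load('pics/w21.npy',allow_pickle=True).item()
g=i.astype(int);m=((g[...,1]-g[...,2]>12)&(g[...,1]-g[...,0]>0)).astype(np.uint8);m[:, :200]=0;m[:,330:]=0;m[260:]=0
m=cv2.morphologyEx(m,cv2.MORPH_CLOSE,np.ones((5,5)))
k,l,s,cc=cv2.connectedComponentsWithStats(m)
j=1+np.argmax(s[1:,4]);q=np.argwhere(l==j)[:,::-1].astype(np.float32)
print(s[j],cv2.minEnclosingCircle(q));hull=cv2.convexHull(q)
# top disc: lower part of the hull
x,y,w,hh=s[j,:4];p=(x+w/2,y+hh-w/2);print(p)
for z in(.1,.106):print(at(c,p,z)*1000)
```

```text
[246 167  52  31 490] ((271.6071472167969, 191.0032501220703), 26.09143829345703)
(np.float64(272.0), np.float64(172.0))
[ 428.29230715 -226.42674971]
[ 428.04662445 -225.16683822]
```

Run:
```python
from h import *
c=np.load('pics/w21.npy',allow_pickle=True).item()
print(at(c,(272,192.7),.086)*1000)
i=cv2.imread('pics/w21.png')
for y in range(160,250,4): print(y,i[y,272].tolist(),i[y,262].tolist())
```

```text
[ 428.72794511 -248.13075114]
160 [77, 90, 102] [72, 85, 96]
164 [133, 137, 140] [120, 130, 126]
168 [35, 57, 32] [63, 78, 65]
172 [122, 148, 136] [63, 86, 65]
176 [142, 167, 159] [131, 157, 142]
180 [115, 139, 128] [138, 167, 150]
184 [96, 118, 107] [96, 120, 108]
188 [92, 116, 124] [80, 101, 131]
192 [95, 121, 139] [96, 122, 140]
196 [102, 129, 149] [85, 108, 126]
200 [72, 92, 108] [102, 128, 148]
204 [106, 134, 153] [105, 132, 151]
208 [111, 139, 159] [103, 129, 141]
212 [91, 115, 148] [96, 118, 107]
216 [95, 117, 106] [95, 117, 106]
220 [93, 115, 103] [91, 112, 102]
224 [56, 65, 72] [52, 58, 66]
228 [163, 167, 170] [40, 45, 51]
232 [173, 175, 177] [40, 45, 51]
236 [190, 192, 194] [49, 56, 64]
240 [191, 193, 195] [66, 74, 84]
244 [182, 184, 185] [106, 113, 119]
248 [169, 170, 172] [120, 127, 132]
```

```bash
python3 -m pendant '[[4,10,0,0,0,-0.02],[0,0,0,0,0,0],[0,0,25,0,0,0],[0,0,30,0,0,0],[0,0,0,0,0,0],[0,0,0,0,0,0]]' 0.15 | grep -E "time|force"; python3 go.py 428 -246 227
```

```text
time: 57.35
force: [-0.4, 0.5, 1.3]
shift [-1.7 -3.9 75.1] tcp [ 431.7 -244.2  302.1] R [[-0.003, 1.0, 0.002], [1.0, 0.003, -0.001], [-0.001, 0.002, -1.0]] grasp [ 432.  -244.4  155.1] q [57.0, 51.0, -57.0, 116.0, 59.0, 49.0, -35.0]
```

```bash
python3 -m pendant '[[-1.5,-4,20,0,0,0],[0,0,25,0,0,0],[0,0,20,0,0,0],[0,0,0,0,0,0],[0,0,0,0,0,0]]' 0.15 | grep -E "time|force"; python3 go.py 428 -246 227
```

```text
time: 57.98
force: [-0.2, 0.6, 0.2]
shift [ 0.5 -3.2 14.9] tcp [ 431.  -246.4  241.9] R [[-0.001, 1.0, 0.013], [1.0, 0.001, -0.005], [-0.005, 0.013, -1.0]] grasp [ 432.9 -247.2   95. ] q [54.0, 56.0, -52.0, 118.0, 69.0, 44.0, -43.0]
```

```bash
python3 -m pendant '[[0.5,-3,14,0.013,0.005,0],[0,0,0,0,0,0],[0,0,0,0,0,0]]' 0.15 | grep -E "force|pos"; python3 -m pendant '[[0,0,0,0,0,0],[0,0,0,0,0,0],[0,0,0,0,0,0],[0,0,0,0,0,0],[0,0,0,0,0,0],[0,0,0,0,0,0]]' 1 ; python3 go.py 428 -246 227
```

```text
tcp_pos: [0.4286, -0.2462, 0.2287]
force: [-0.4, -0.6, 0.3]
time: 59.1
tcp_pos: [0.4286, -0.2462, 0.2289]
eef_rot: [[-0.001, 1.0, 0.002], [1.0, 0.001, -0.002], [-0.002, 0.002, -1.0]]
force: [0.4, 0.2, 0.2]
width: 0.0446
shift [ 0.2 -0.6  1.9] tcp [ 428.6 -246.2  228.9] R [[-0.001, 1.0, 0.002], [1.0, 0.001, -0.002], [-0.002, 0.002, -1.0]] grasp [ 428.9 -246.4   81.9] q [54.0, 57.0, -51.0, 118.0, 70.0, 44.0, -44.0]
```

```bash
python3 -m pendant '[[0,0,-20,0,0,0],[0,0,-35,0,0,0],[0,0,-40,0,0,0],[30,0,0,0,0,0],[38,0,0,0,0,0],[38,0,0,0,0,0],[38,0,0,0,0,0],[38,5,0,0,0,0],[20,30,0,0,0,0],[0,35,0,0,0,0],[0,35,0,0,0,0],[0,15,0,0,0,0],[0,0,0,0,0,0],[0,0,0,0,0,0]]' 1 | grep -E "force|time"; python3 go.py 549 -43.5 246
```

```text
time: 60.85
force: [-0.7, 0.1, -1.4]
shift [-5.6 -1.  80. ] tcp [550.1 -37.8 326. ] R [[-0.002, 1.0, -0.001], [1.0, 0.002, -0.001], [-0.001, -0.001, -1.0]] grasp [550. -38. 179.] q [30.0, 51.0, -57.0, 106.0, 53.0, 55.0, -51.0]
```

```bash
python3 -m pendant '[[-5.5,-1,20,0,0,0],[0,0,25,0,0,0],[0,0,20,0,0,0],[0,0,9,0,0,0],[0,0,0,0,0,0],[0,0,0,0,0,0]]' 1 | grep -E "force|time"; python3 go.py 549 -43.5 246
```

```text
time: 61.6
force: [0.8, -1.2, -0.5]
shift [0.5 3.5 5.8] tcp [545.5 -44.  251.8] R [[-0.004, 1.0, -0.002], [1.0, 0.004, -0.003], [-0.003, -0.002, -1.0]] grasp [545.2 -44.5 104.8] q [29.0, 57.0, -52.0, 109.0, 62.0, 49.0, -57.0]
```

```bash
python3 -m pendant '[[0.7,3.7,3,-0.002,0.003,0],[0,0,2.5,0,0,0],[0,0,0,0,0,0]]' 1 | grep -E "force|pos"; python3 -m pendant '[[0,0,0.7,0,0,0],[0,0,0,0,0,0]]' 1 | grep -E "force|pos"
```

```text
tcp_pos: [0.5499, -0.0432, 0.2473]
force: [-0.4, -0.3, -1.1]
tcp_pos: [0.55, -0.0431, 0.2466]
force: [-0.7, -0.8, 0.1]
```

Release, rise, and look at the whole row.

```bash
python3 -m pendant '[[0,0,0.5,0,0,0],[0,0,0,0,0,0],[0,0,0,0,0,0],[0,0,0,0,0,0],[0,0,-20,0,0,0],[0,0,-35,0,0,0],[0,0,-40,0,0,0],[0,0,-40,0,0,0],[0,0,-30,0,0,0],[40,-5,0,0,0,0],[45,-5,0,0,0,0],[45,-5,0,0,0,0],[30,-5,0,0,0,0],[0,0,0,0,0,0],[0,0,0,0,0,0]]' 0 | grep -E "force|time"; python3 w.py w22
python3 - <<'E'
from h import *
i=cv2.imread('pics/w22.png');s=camera('scene');cv2.imwrite('pics/s22.png',s);d=camera('side');cv2.imwrite('pics/d22.png',d)
w=cv2.resize(i[0:300,130:380],(500,600),interpolation=2)
cv2.imwrite('pics/v22.png',np.hstack([w,np.vstack([cv2.resize(s[90:250,170:330],(300,300),interpolation=2),cv2.resize(d[105:245,180:320],(300,300),interpolation=2)])]))
E
```

```text
time: 64.1
force: [0.8, -0.8, -0.5]
64.1 [528.6 119.5 416.7] [[-0.001, 1.0, 0.004], [1.0, 0.001, -0.001], [-0.001, 0.004, -1.0]] 0.08844227707625152 [ 0.8 -0.8 -0.5]
```

View pics/v22.png

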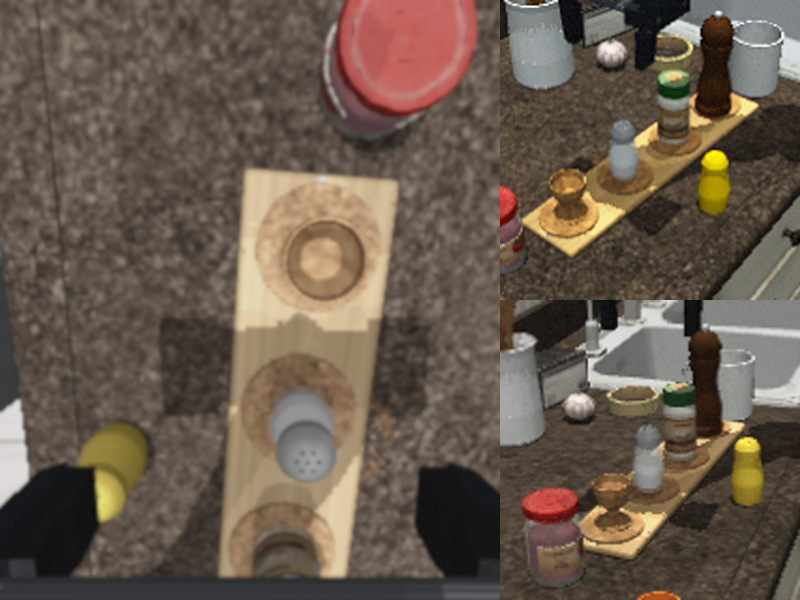

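Run:
```python
from sol import *
c=np.load('pics/w22.npy',allow_pickle=True).item()
for n,p,z in [('a',(289.5,123.7),.017),('egg',(292.5,129.5),.075),('b',(279,205),.017),('cap',(282.5,226),.092),('saltbase',(281,211),.017)]:print(n,np.round(at(c,p,z)*1000,1))
S=lambda l,r,b:np.array([170+(l-500)/1.875,170+(r-500)/1.875,90+b/1.875]);D=lambda l,r,b:np.array([180+(l-500)/2.143,180+(r-500)/2.143,105+(b-300)/2.143])
print('spice',fit(dict(scene=S(656,693,147),side=D(663,697,463)),.023,.017))
print('c',fit(dict(scene=S(648,702,155),side=D(656,711,468)),.040,.017))
print('mill',fit(dict(scene=S(696,734,117),side=D(691,723,436)),.029,.017))
print('salt',fit(dict(scene=S(609,640,184),side=D(634,665,494)),.022,.017))
print('egg',fit(dict(scene=S(549,588,191),side=D(593,634,490)),.0235,.075))
# pixel check of the mill from raw pictures
for n in('scene','side'):
    i=cv2.imread(f'pics/{n[0] if n=="scene" else "d"}22.png').astype(int);b,g,r=i[...,0],i[...,1],i[...,2];m=(r<95)&(r-b>12)&(r-g>6)
    p=proj(n,[[.545,-.154,.017],[.545,-.154,.17]]);print(n,np.round(p,1).tolist())
    x0=int(p[0,0]);
    for y in range(int(p[1,1])+4,int(p[0,1])+12,5):
        x=np.where(m[y,x0-13:x0+14])[0]+x0-13;print(y,x[[0,-1]].tolist() if len(x) else 0,end=' ')
    print()
```

```text
a [569.3 174.3]
egg [566.3 170.9]
b [558.3  65.6]
cap [556.7  65.5]
saltbase [561.3  56.8]
spice (array([548.8, -44. ]), array([ 0.9, -2.5, -0.2,  1.5,  0.3, -0.6]))
c (array([545.4, -43.1]), array([-0. , -0.3,  0. ,  0.2,  0.2, -0.3]))
mill (array([ 540.9, -148.1]), array([ 0.2, -0.5, -0.2, -1. ,  1.4, -0. ]))
salt (array([558.3,  64.1]), array([-0.4, -0.3, -0.4,  0.1,  0.7,  0.1]))
egg (array([566.2, 166.6]), array([ 0.5, -0.7,  0.2,  0.7, -0.5, -0.4]))
scene [[284.4, 145.0], [287.1, 99.0]]
102 [279, 292] 107 [277, 294] 112 [277, 293] 117 [273, 292] 122 [272, 290] 127 [271, 291] 132 [272, 291] 137 [273, 292] 142 [276, 292] 147 [274, 292] 152 [279, 288] 
side [[276.1, 164.2], [275.8, 120.2]]
124 [269, 282] 129 [269, 281] 134 [269, 281] 139 [270, 280] 144 [270, 280] 149 [272, 281] 154 [271, 282] 159 [271, 282] 164 [270, 283] 169 [263, 271] 174 [265, 288]
```

```bash
python3 -m pendant '[[25,19,10,0.004,0,0],[25,19,20,0,0,0],[0,0,40,0,0,0],[0,0,40,0,0,0],[0,0,40,0,0,0],[0,0,20,0,0,0],[0,0,0,0,0,0],[0,0,0,0,0,0]]' 0 | grep -E "force|time"; python3 go.py 566 169.5 207
```

```text
time: 65.25
force: [0.2, -0.4, -0.1]
shift [ 7.6 -6.9 35.7] tcp [572.7 161.8 242.7] R [[0.017, 1.0, 0.004], [1.0, -0.017, -0.002], [-0.002, 0.004, -1.0]] grasp [573.2 161.5  95.7] q [6.0, 59.0, -50.0, 101.0, 58.0, 50.0, -72.0]
```

```bash
python3 -m pendant '[[7.5,-7,5,0.004,0.002,-0.017],[0,0,0,0,0,0],[0,0,15,0,0,0],[0,0,14,0,0,0],[0,0,0,0,0,0],[0,0,0,0,0,0]]' 0 | grep -E "force|time"; python3 go.py 566 169.5 207
```

```text
time: 66.0
force: [-0.5, -0.2, -0.3]
shift [-1.2 -0.2  1.8] tcp [566.2 170.7 208.8] R [[-0.002, 1.0, 0.003], [1.0, 0.002, 0.002], [0.002, 0.003, -1.0]] grasp [566.7 170.9  61.8] q [4.0, 61.0, -48.0, 102.0, 62.0, 47.0, -75.0]
```

```bash
python3 -m pendant '[[0,0,0,0,0,0],[0,0,0,0,0,0],[0,0,0,0,0,0],[0,0,0,0,0,0],[0,0,0,0,0,0],[0,0,0,0,0,0],[0,0,-4,0,0,0],[4,2.5,0,0,0,0],[0,0,0,0,0,0],[0,0,3.7,0,0,0],[0,0,0,0,0,0],[0,0,0,0,0,0]]' 1; python3 go.py 569 174 208.8
```

```text
time: 67.5
tcp_pos: [0.569, 0.175, 0.2097]
eef_rot: [[-0.001, 1.0, 0.004], [1.0, 0.001, 0.002], [0.002, 0.004, -1.0]]
force: [0.2, 0.2, -0.6]
width: 0.045
shift [-1.  -0.   0.9] tcp [569.  175.  209.7] R [[-0.001, 1.0, 0.004], [1.0, 0.001, 0.002], [0.002, 0.004, -1.0]] grasp [569.6 175.3  62.7] q [4.0, 61.0, -48.0, 101.0, 61.0, 48.0, -75.0]
```

Release, rise, and go over the mill to measure it (button) numerically.

```bash
python3 -m pendant '[[0,0,0.7,0,0,0],[0,0,0,0,0,0],[0,0,0,0,0,0],[0,0,0,0,0,0],[0,0,0,0,0,0]]' 0|grep force; python3 -m pendant '[[0,0,-20,0,0,0],[0,0,-35,0,0,0],[0,0,-45,0,0,0],[0,0,-45,0,0,0],[0,0,-45,0,0,0],[0,0,-20,0,0,0],[-40,0,0,0,0,0],[-50,-4,0,0,0,0],[-50,-4,0,0,0,0],[-50,-4,0,0,0,0],[-50,-4,0,0,0,0],[-40,-4,0,0,0,0],[-20,0,0,0,0,0],[0,0,0,0,0,0],[0,0,0,0,0,0]]' 0 | grep -E "force|time"; python3 w.py w24
python3 - <<'E'
from h import *
i=cv2.imread('pics/w24.png').astype(int);c=np.load('pics/w24.npy',allow_pickle=True).item()
b,g,r=i[...,0],i[...,1],i[...,2]
m=((r<110)&(r-b>12)&(r-g>6)).astype(np.uint8);m[255:]=0
k,l,s,cc=cv2.connectedComponentsWithStats(m)
for j in range(1,k):
    if s[j,4]>500: print('dark',s[j].tolist(),cc[j])
h=cv2.cvtColor(i.astype(np.uint8),cv2.COLOR_BGR2HSV);n=((h[...,1]<60)&(h[...,2]>110)).astype(np.uint8);k,l,s,cc=cv2.connectedComponentsWithStats(n)
for j in range(1,k):
    if 8<s[j,4]<200 : print('bright',s[j].tolist(),cc[j],np.round(at(c,cc[j],.187)*1000))
E
```

```text
force: [0.0, 1.2, -0.6]
time: 70.0
force: [-0.0, 0.7, 0.9]
70.0 [ 545.7 -128.4  443.5] [[-0.014, 1.0, 0.02], [1.0, 0.013, 0.009], [0.009, 0.021, -1.0]] 0.08800695941968385 [-0.   0.7  0.9]
dark [106, 0, 406, 255, 55331] [307.32500768 119.53234173]
dark [331, 220, 48, 35, 548] [353.85948905 232.54744526]
bright [113, 0, 4, 7, 23] [114.2173913    3.13043478] [448.  15.]
bright [147, 0, 9, 5, 24] [151.25         1.16666667] [473.  17.]
bright [188, 0, 10, 11, 47] [192.40425532   3.89361702] [502.  16.]
bright [201, 0, 8, 10, 37] [203.89189189   4.40540541] [510.  16.]
bright [210, 0, 14, 13, 72] [216.72222222   5.48611111] [519.  16.]
bright [332, 0, 14, 15, 101] [339.32673267   7.17821782] [606.  16.]
bright [347, 1, 8, 8, 26] [350.07692308   4.15384615] [614.  18.]
bright [372, 0, 28, 17, 172] [383.68023256   5.21511628] [638.  18.]
bright [433, 0, 7, 4, 22] [436.63636364   1.27272727] [675.  21.]
bright [452, 0, 5, 4, 9] [454.           1.66666667] [687.  20.]
bright [118, 2, 6, 11, 38] [120.39473684   7.65789474] [452.  13.]
bright [173, 2, 14, 13, 61] [179.68852459   9.45901639] [4
[... 17901 characters left out ...]
, 3, 6, 12] [429.25 255.5 ] [ 706. -179.]
bright [306, 255, 9, 5, 20] [309.75 257.65] [ 598. -182.]
bright [406, 255, 9, 7, 40] [409.925 258.25 ] [ 689. -182.]
bright [411, 264, 17, 24, 116] [418.64655172 277.9137931 ] [ 701. -202.]
bright [425, 272, 3, 7, 10] [426.1 275.2] [ 707. -200.]
bright [156, 320, 10, 12, 43] [161.55813953 326.76744186] [ 459. -256.]
bright [151, 337, 13, 23, 112] [157.5  349.75] [ 453. -283.]
bright [164, 338, 3, 5, 9] [165.33333333 339.88888889] [ 462. -271.]
bright [169, 342, 5, 7, 21] [170.57142857 344.80952381] [ 466. -277.]
bright [165, 353, 4, 4, 13] [166.61538462 354.38461538] [ 462. -288.]
bright [171, 355, 3, 4, 11] [172.09090909 356.63636364] [ 467. -291.]
```

Run:
```python
from sol import *
P={}
for n,f in(('scene','s22'),('side','d22')):
    i=cv2.imread(f'pics/{f}.png').astype(int);b,r=i[...,0],i[...,2]
    p=proj(n,[[.541,-.146,.187]])[0];x0,y0=int(p[0]),int(p[1])
    m=np.zeros(b.shape,np.uint8);w=slice(y0-6,y0+7),slice(x0-8,x0+9);m[w]=(i[w].min(-1)>95)&(i[w].max(-1)-i[w].min(-1)<40)
    k,l,s,cc=cv2.connectedComponentsWithStats(m)
    print(n,p,[(s[j,:].tolist(),np.round(cc[j],1).tolist()) for j in range(1,k)])
    for y in range(y0-4,y0+8,2):print(y,i[y,x0-7:x0+8].mean(-1).astype(int).tolist())
```

```text
scene [287.14870966  94.89451033] [([279, 88, 17, 13, 191], [287.2, 93.2])]
90 [116, 116, 118, 115, 120, 119, 114, 115, 120, 120, 124, 122, 129, 129, 132]
92 [119, 117, 118, 120, 119, 116, 114, 118, 117, 122, 124, 126, 126, 130, 135]
94 [115, 120, 118, 120, 119, 115, 115, 109, 114, 120, 125, 119, 128, 128, 135]
96 [115, 119, 117, 114, 143, 226, 254, 230, 147, 117, 121, 126, 128, 130, 129]
98 [117, 120, 76, 19, 82, 132, 141, 142, 90, 85, 121, 122, 135, 131, 134]
100 [23, 45, 49, 53, 42, 57, 72, 47, 46, 55, 54, 33, 83, 133, 142]
side [276.26011975 115.78471161] [([274, 109, 11, 13, 124], [279.3, 114.3])]
111 [18, 17, 18, 11, 60, 122, 130, 133, 133, 134, 131, 134, 132, 134, 134]
113 [19, 18, 17, 15, 57, 119, 128, 129, 136, 133, 133, 134, 136, 131, 131]
115 [19, 21, 12, 11, 60, 122, 129, 134, 136, 137, 135, 133, 135, 135, 137]
117 [19, 16, 18, 12, 62, 146, 192, 175, 146, 201, 201, 198, 196, 195, 194]
119 [15, 17, 20, 34, 48, 67, 103, 89, 73, 127, 139, 169, 169, 176, 180]
121 [19, 30, 42, 56, 55, 56, 60, 61, 58, 54, 49, 50, 97, 141, 142]
```

Run:
```python
from sol import *
ob={'scene':np.array([286,97.]),'side':np.array([275.4,118.])}
for n in ob: print(n,at(C[n],ob[n],.184)*1000)
s=least_squares(lambda v:np.concatenate([proj(n,[[v[0],v[1],.184]])[0]-ob[n] for n in ob]),[.54,-.15]);print(s.x,s.fun)
w=np.load('pics/w24.npy',allow_pickle=True).item();print(at(w,(246.4,211.9),.184)*1000)
```

```text
scene [ 540.1352011  -139.12381336]
side [ 539.47731426 -131.39006692]
[ 0.54041736 -0.13802882] [-0.30811324  0.13127996  0.32036763 -0.59733775]
[ 540.20456035 -139.69223471]
```

```bash
python3 -m pendant '[[-12.5,-5,0,0.02,-0.009,0.013],[0,0,0,0,0,0],[0,0,30,0,0,0],[0,0,30,0,0,0],[0,0,0,0,0,0],[0,0,0,0,0,0]]' 0|grep -E "force|time"; python3 go.py 540.5 -141 306
```

```text
time: 70.8
force: [0.3, -0.6, 0.2]
shift [-3.  -1.3 78.2] tcp [ 541.6 -138.   384.2] R [[-0.005, 1.0, 0.002], [1.0, 0.005, -0.0], [-0.0, 0.002, -1.0]] grasp [ 541.9 -138.   237.2] q [43.0, 48.0, -61.0, 101.0, 48.0, 61.0, -36.0]
```

```bash
python3 -m pendant '[[-3,-1.5,20,0,0,0],[0,0,25,0,0,0],[0,0,25,0,0,0],[0,0,6,0,0,0],[0,0,0,0,0,0],[0,0,0,0,0,0]]' 0|grep -E "force|time"; python3 go.py 540.5 -141 306
```

```text
time: 71.55
force: [-0.2, -0.3, 1.0]
shift [ 0.8 -0.8  1.4] tcp [ 541.3 -141.8  307.4] R [[-0.004, 1.0, 0.008], [1.0, 0.004, -0.001], [-0.001, 0.008, -1.0]] grasp [ 542.4 -141.9  160.4] q [41.0, 53.0, -57.0, 105.0, 55.0, 54.0, -42.0]
```

```bash
python3 -m pendant '[[0.5,-1,2,0.008,0,0],[0,0,0,0,0,0]]' 0|grep -E "force|pos"; python3 -m pendant '[[0,0,0,0,0,0],[0,0,0,0,0,0],[0,0,0,0,0,0],[0,0,0,0,0,0],[0,0,0,0,0,0],[0,0,0,0,0,0]]' 1|grep -E "force|pos|width"; python3 -m pendant '[[0,0,-6,0,0,0],[0,0,0,0,0,0],[-11,5.5,0,0,0,0],[0,0,0,0,0,0],[0,0,0,0,0,0]]' 1; python3 go.py 546 -152.5 306
```

```text
tcp_pos: [0.5406, -0.1412, 0.3066]
force: [0.1, 0.1, -0.3]
tcp_pos: [0.5409, -0.1411, 0.3071]
force: [-0.4, 0.5, -0.8]
width: 0.0472
time: 73.18
tcp_pos: [0.5463, -0.1536, 0.3127]
eef_rot: [[-0.003, 1.0, 0.001], [1.0, 0.003, -0.002], [-0.002, 0.001, -1.0]]
force: [-0.5, -0.6, -2.4]
width: 0.0472
shift [ 1.1 -0.3  6.7] tcp [ 546.3 -153.6  312.7] R [[-0.003, 1.0, 0.001], [1.0, 0.003, -0.002], [-0.002, 0.001, -1.0]] grasp [ 546.5 -153.9  165.7] q [42.0, 53.0, -57.0, 103.0, 54.0, 56.0, -39.0]
```

```bash
python3 -m pendant '[[1,0,3,0,0,0],[0,0,1.8,0,0,0],[0,0,0,0,0,0]]' 1|grep -E "force|pos"; python3 -m pendant '[[0,0,1,0,0,0],[0,0,0,0,0,0]]' 1|grep -E "force|pos"
```

```text
tcp_pos: [0.5461, -0.1523, 0.3073]
force: [-0.4, -1.0, -2.0]
tcp_pos: [0.5463, -0.1518, 0.3072]
force: [0.3, 0.6, -1.6]
```

```bash
python3 -m pendant '[[0,0,1,0,0,0],[0,0,0,0,0,0]]' 1|grep -E "force|pos"; python3 -m pendant '[[0,0,0,0,0,0],[0,0,0,0,0,0],[0,0,0,0,0,0],[0,0,0,0,0,0],[0,0,-15,0,0,0],[0,0,-30,0,0,0],[0,0,-40,0,0,0],[0,0,-40,0,0,0],[25,0,0,0,0,0],[0,-30,0,0,0,0],[0,-30,0,0,0,0],[0,0,0,0,0,0],[0,0,0,0,0,0]]' 0|grep -E "force|time|pos"; python3 w.py w30
python3 - <<'E'
from sol import *
def col(n,i,X):
    p=proj(n,[X])[0];x0,y0=int(round(p[0])),int(round(p[1]));w=i[y0-6:y0+7,x0-9:x0+10].astype(float).min(-1)
    y,x=np.unravel_index(cv2.blur(w,(3,3))[1:-1,1:-1].argmax(),(11,17));print(n,'pred',np.round(p,1),'peak',x0-9+x+1,y0-6+y+1,w.max())
    return np.array([x0-8+x,y0-5+y],float)
for n in('scene','side'):
    i=camera(n);cv2.imwrite(f'pics/{n}30.png',i);q=col(n,i,[.546,-.153,.184]);print(at(C[n],q,.184)*1000)
c=np.load('pics/w30.npy',allow_pickle=True).item();i=cv2.imread('pics/w30.png');h=cv2.cvtColor(i,cv2.COLOR_BGR2HSV)
n=((h[...,1]<60)&(h[...,2]>110)).astype(np.uint8);k,l,s,cc=cv2.connectedComponentsWithStats(n)
for j in range(1,k):
    P=at(c,cc[j],.184)*1000
    if 60<s[j,4]<200 and np.hypot(P[0]-546,P[1]+153)<25: print('wrist',s[j].tolist(),P)
E
```

```text
tcp_pos: [0.5464, -0.1516, 0.3071]
force: [-0.6, 0.4, -1.6]
time: 75.68
tcp_pos: [0.4859, -0.1236, 0.4441]
force: [-0.0, -0.2, 0.6]
75.675 [ 485.9 -123.6  444.1] [[-0.006, 1.0, 0.013], [1.0, 0.006, -0.001], [-0.001, 0.013, -1.0]] 0.08786951778020986 [-0.  -0.2  0.6]
scene pred [286.9  94.4] peak 295 94 141.0
[ 529.29970562 -167.57877825]
side pred [275.4 116. ] peak 282 118 209.0
[ 519.47906512 -136.57662894]
wrist [316, 220, 12, 11, 104] [ 545.49352891 -149.9953758 ]
```

Run:
```python
from sol import *
a=cv2.imread('pics/s22.png').astype(int);b=cv2.imread('pics/scene30.png').astype(int)
for n,X,h in(('egg',(.569,.174),.075),('salt',(.558,.065),.107),('spice',(.549,-.044),.123),('mug',(.533,-.25),.1),('jam',(.597,.274),.097)):
    p=proj('scene',[[*X,.017],[*X,h]]);x0=int(p[:,0].min()-13);x1=int(p[:,0].max()+13);y0=int(p[1,1]-5);y1=int(p[0,1]+8)
    A,B=a[y0:y1,x0:x1],b[y0:y1,x0:x1]
    g=lambda z:z.mean(-1).astype(np.float32)
    print(n,np.abs(A-B).mean().round(1),np.round(cv2.phaseCorrelate(g(A),g(B)),2) if 0 else cv2.phaseCorrelate(g(A),g(B)))
i=cv2.imread('pics/scene30.png').astype(int);r,gg,bb=i[...,2],i[...,1],i[...,0];m=(r<95)&(r-bb>12)&(r-gg>6)
for y in range(100,155,6):
    x=np.where(m[y,272:302])[0]+272;print(y,x[[0,-1]].tolist() if len(x) else 0,end=' ')
```

```text
egg 21.2 ((-1.2116247955932558, 0.6082635402048062), 0.6162667363882065)
salt 28.8 ((0.7620227627268115, -0.2531807259244587), 0.7703386536350957)
spice 17.6 ((0.15725242310595888, 0.5076952078965533), 0.7191718329127433)
mug 8.9 ((0.3595724578474062, -0.20680776591660788), 0.9150078958935208)
jam 3.8 ((0.01660924377897466, -0.019015159550811234), 0.9514687348157167)
100 [279, 293] 106 [278, 294] 112 [278, 293] 118 [273, 291] 124 [272, 290] 130 [272, 292] 136 [272, 292] 142 [274, 301] 148 [272, 291] 154 [299, 299]
```

```bash
python3 -c "
from cell import *
o=get_obs();print(o['time'],o['force'],o['width']);print(close_job())"
```

```text
75.825 [0.04809959 0.18618352 0.44593001] 0.08823260106886745
the job is handed in; nothing more can be done
None
```

The job is handed in at 75.8 s. The mug was nearest coaster_d and the jam jar nearest coaster_a, so the order is pepper mill on d, spice jar on c, salt shaker on b and beech egg cup on a.

- **Mishap:** while carrying the egg cup I knocked over the pepper mill. The salt shaker, already on coaster_b, was also found lying down, most likely struck by the falling mill. I stood both up again with tilted grasps. I then placed the salt shaker on b again, and moved the mill about 12 mm and the egg cup about 5 mm closer to centre.
- **Last view (before those two moves):** all four stood upright in the right order.
- **Last checks (numbers only; my viewing limit was used up):**
  - The mill's top button is within about 4 mm of the centre of d.
  - The egg cup's shift is about as expected, though its final centring was not measured directly.
  - The salt and spice read within about 1–4 mm of centre in the fits I trust, and neither was touched afterwards. One wrist estimate of the salt's base was 9 mm off its coaster centre and disagreed with its cap and the side views.
  - Before the mill was moved, estimates of its position disagreed by about 9 mm in y. I trusted the button, which agreed between the scene and wrist cameras; the side camera read about 8 mm different.
  - The mug and jam jar showed no shift between the last two scene pictures.
  - The gripper was open and clear of everything.
- **Range limit:** joint 4 read 147° rounded at one moment, against a limit of 146.69°. I did not check the exact figure.

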